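Hook the right tub out of the rack into the display tray

TASK

One tub is missing from the middle place of the cardboard display tray. Of the three look-alike tubs in the wooden rack, only one is the right size for that place, the same as its two neighbours: use the hook lying on the carton to pull that one right out of the rack along the counter, then slide it with the hook into the empty place until it is fully home against the back, square and upright. Never lift or tip the tub or touch it with the gripper, leave all the other goods where they are, and finally lay the hook flat back on top of its carton.

Things in the scene. Friction and masses are not known exactly. Their poses are not given: they have to be found in the camera images.
- tub_small: Too small: closed rectangular food tub, white with a blue lid, 50 mm tall; 70 mm along its x by 60 mm along its y, with upright sides. Origin: centre of the underside. About 0.2 kg. Stands in one of the rack's lanes (the three tubs are shuffled).
- tub_medium: The right size: closed rectangular food tub, white with a blue lid, 50 mm tall; 86 mm along its x by 72 mm along its y, with upright sides. Origin: centre of the underside. About 0.2 kg. Stands in one of the rack's lanes, on the bare counter, its x roughly along the lane.
- tub_large: Too large: closed rectangular food tub, white with a blue lid, 50 mm tall; 102 mm along its x by 84 mm along its y, with upright sides. Origin: centre of the underside. About 0.2 kg. Stands in one of the rack's lanes.
- stock_near: Neighbour already in the tray, the tray place at tray x = -102 mm: closed rectangular food tub, white with a blue lid, 50 mm tall; 86 mm along its x by 72 mm along its y, with upright sides. Origin: centre of the underside. About 0.2 kg. Leave it.
- stock_far: Neighbour already in the tray, the tray place at tray x = +102 mm: closed rectangular food tub, white with a blue lid, 50 mm tall; 86 mm along its x by 72 mm along its y, with upright sides. Origin: centre of the underside. About 0.2 kg. Leave it.
- rack: Fixed wooden rack, 160 mm (x) by 306 mm (y), walls 65 mm tall and 6 mm thick, no floor and no roof. Three straight lanes side by side, 94 mm clear each, centred at rack y = -100, 0 and +100 mm; they run along rack x, open at the front (rack x = -80 mm, towards the robot) and closed by a back wall whose inner face is at rack x = +74 mm. Origin: centre, on the counter. Behind each tub are at least 20 mm free.
- rack_mouth (a point): Middle of the rack's open front edge, on the counter (rack x = -80 mm).
- tray: Fixed cardboard display tray, no floor, 312 mm (x) by 86 mm (y), walls 6 mm thick and 45 mm tall. Three places 96 mm wide side by side along tray x, centred at -102, 0, +102 mm; they are open towards tray +y (divider ends at tray y = +43 mm) and closed at the back (inner face at tray y = -40 mm). The middle one is empty. Origin: centre, on the counter.
- bay (a point): On the counter, the point where the underside centre of the right tub lies when fully home in the empty place; its axes are the tray's.
- carton: Fixed closed carton, 140 mm (x) by 100 mm (y), 95 mm tall, on whose top the hook lies. Origin: centre of its underside. The hook's hooked end hangs over the carton's +x edge.
- hook: Bent-rod hook, 0.15 kg. Origin: centre of the underside of its dark wooden handle, which is 90 mm (x) by 24 mm (y) by 38 mm (z). A steel rod 9 mm thick leaves the handle's +x end 10 mm above the handle's underside, and bends straight down at x = 100 mm. It ends in a flat upright black plastic foot block centred at x = 100 mm, 14 mm thick (x), 60 mm wide (y), from z = -80 to -60 mm. Centre of mass near x = 20 mm. Lies with the handle flat on the carton.
- hook_foot (a point): Bottom centre of the hook's foot block (hook x = 100 mm, z = -80 mm).
- can: Bystander: standing tin, 66 mm diameter, 100 mm tall, near the far end of the tray. Origin: underside centre.
- bowl: Bystander: small white bowl, 76 mm across, 50 mm tall, between the rack and the carton. Origin: underside centre.
- bottle: Bystander: standing bottle, 66 mm diameter, 200 mm tall, left of the rack. Origin: underside centre.
There are look-alikes about, which are no part of the job. What is shaped like the tub_medium but green or orange is not meant.

How it is judged:
By the outcome, as a careful person would: the job done as asked, in the order asked, and still so for the second after the job is handed in, with the robot touching nothing.
It also fails if it takes over 72 s, if anything falls off the work surface, if the arm or the gripper's body presses on something with over 40 N, if the wrist force passes 120 N, or if a joint passes its speed limit or range.

ROBOT

A 6-joint arm with a two-finger parallel gripper is mounted at the origin on the work surface. World frame = base frame: x ahead of the robot, y to its left, z up, the work surface at z = 0. Lengths are in m, angles in degrees, forces in N, time in s.
With the tool pointing down it reaches from about 0.3 to 0.75 m from the base axis. Payload 8.5 kg.
Tool frame: the origin (TCP) lies midway between the tips of the shut fingers; the grasp point (between the pads) lies 19 mm behind it; z points along the fingers, y is the direction in which the jaws open and shut (so a half turn about z gives the same grasp; the last joint's range is limited). The gripper opens to 85 mm and grips with 20 to 120 N. Pads are 22 mm wide; open, the fingers measure 114 mm over their backs; the gripper's body (76 mm by 85 mm) begins 54 mm behind the grasp point. The pads swing forward as they close: fully open they stand 13 mm farther back than shut.
Start: joints at [-85.674, 21.807, 74.336, -0, 83.858, -12.336], TCP at [0.158, -0.527, 0.231] pointing down, gripper open.
Joint ranges: [-178.18, 178.18], [-50.72, 133.34], [12.68, 142.11], [-81.47, 261.47], [9.98, 163.14], [-165.26, 165.26]. Speed limits (degrees/s): [136.94, 136.94, 180, 180, 180, 180].

INTERFACE

Orientations are given as a 3x3 rotation matrix whose columns are the frame's x, y, z axes.
In Python, from rig import env, eyes, close_job gives the robot as it stands.
- The arm moves only by the tool jog_arm, never from a script. Its argument "deltas" is one flat list of numbers, 7 for each row, row after row: the shift along the tool's x, y, z in units of 0.75 m (1.0 is 0.75 m), then the turn, a rotation vector about the tool's x, y, z in units of 180 degrees (1.0 is 180 degrees), then the gripper command: -1 is fully open, 1 is shut, values between are in proportion. In form: [dx, dy, dz, ax, ay, az, fingers, dx, dy, dz, ax, ay, az, fingers, ...]. A call has 1 to 12 rows; each row is the pose to reach, as a shift and turn from the pose commanded when the call began, along the tool's axes at that moment, turning the shorter way round; what a row does not reach only later rows make up. A row lasts 1/12 s, in which the tool goes at most 41.7 mm and 7.16 degrees, less where a joint would pass 70% of its speed; a pose out of reach is approached as far as the arm can. A call with a number of a shift or a turn outside -1 to 1 is refused whole. A call with a gripper value outside its range is refused whole. The fingers move at their own pace and stop on an object; "grip_force" is the grip in N (left out, the last holds). Time passes only in rows, so rows that repeat a pose let the fingers close. It gives the time, the measured TCP pose, the force and the opening at its end, in the units of the state.
- env.observe(): the state, without advancing time (a new reading comes with each control period).
- eyes.get_image(name): name is "scene" or "top" or "wrist"; returns the picture (480x640x3 uint8, red, green, blue); there is no depth.
- eyes.camera_params(name): a dict with "intrinsics" (3x3 intrinsics, pixels), "R" (3x3) and "t" (3): a world point X has camera coordinates R X + t; the wrist camera has in their place "mount" (4x4, takes a point from camera to tool coordinates, whose origin is the TCP and whose axes are the flange's). Camera axes: x right, y down, z forward; pixel columns grow to the right and rows downward; lengths in m; the calibration is good to about 2 mm. The wrist camera is an equidistant fisheye: a pixel r from the principal point sees the ray r / f radians off the axis. A picture is of the moment at which its call begins: read the wrist's pose just before it. camera_params takes no time and is no camera call.
- close_job(): hands the job in, once; it reports no verdict.
The state is a dict: "time_s": time; "q": joint angles; "qvel": joint speeds; "joint_efforts": joint torques, N m; "position": TCP position; "tool_rot": TCP orientation; "ft_force": force on the tool from outside, world axes, zero at the start; "wrist_torque": the same for the moment, N m; "grip_width": finger opening in m.
Only numpy, scipy, OpenCV 4.12 (cv2) and the standard library are available. Lean on these libraries where they do the work, as an engineer would, in place of code of your own. Each camera call takes 0.05 s, during which the arm holds its last target.

## Working session

There is one attempt and no reset: what is moved stays moved. The work goes in short steps, Python scripts to look and compute and a tool call to move; the robot and the scene stay as the last step left them, time stands still between calls to the robot, and variables do not carry over. Pictures are saved under pics/ and viewed, and the job is handed in when it is done.

Besides the shell and the picture viewer there is one more tool, called after "Request:" by a JSON object that holds its "method" and its "body", one argument or row to a line. jog_arm: Moves the arm, as the interface text tells. Its arguments: {"type":"object","properties":{"deltas":{"type":"array"},"grip_force":{"type":"number"}},"required":["deltas"]}

```bash
ls; mkdir -p pics
python3 - <<'E'
from rig import env, eyes
import cv2
s=env.observe();print(s)
for n in("scene","top","wrist"):
    im=eyes.get_image(n);cv2.imwrite(f"pics/{n}0.png",im[:,:,::-1]);p=eyes.camera_params(n);print(n,p)
E
```

```text
pics
{'time_s': 0.0, 'q': array([-8.56755318e+01,  2.18417154e+01,  7.43854671e+01, -9.96569973e-04,
        8.38567544e+01, -1.23351378e+01]), 'qvel': array([ 0.11324322, -0.00583681,  0.06181028, -0.07381249,  0.11171944,
        0.02293909]), 'joint_efforts': array([ 5.19797177e-04, -4.48466599e+01, -2.31278729e+01, -1.79306971e-04,
        4.75742723e-03,  2.41099855e-05]), 'position': array([ 0.15765368, -0.52661655,  0.23070077]), 'tool_rot': array([[ 9.58024330e-01,  2.86686878e-01, -1.27710215e-04],
       [ 2.86686754e-01, -9.58023264e-01,  1.45950153e-03],
       [ 2.96070581e-04, -1.43485081e-03, -9.99998927e-01]]), 'ft_force': array([-0.11541343, -0.02830601,  0.22072543]), 'wrist_torque': array([-0.01722456,  0.03056235,  0.03515023]), 'grip_width': 0.08558423166740002}
scene {'intrinsics': array([[449.7966705 ,   0.        , 320.45037974],
       [  0.        , 449.7966705 , 232.848641  ],
       [  0.        ,   0.        ,   1.        ]]), 'R': array([[ 0.66077315,  0.75023195, -0.02304057],
       [ 0.45517007, -0.42492552, -0.78246949],
       [-0.59682414,  0.50654
[... 275 characters left out ...]
0.99939069, -0.03003946],
       [-0.99640478, -0.01521473, -0.08334284],
       [ 0.08283502,  0.0314127 , -0.99606807]]), 't': array([0.05976677, 0.6224611 , 1.10589561])}
wrist {'intrinsics': array([[371.64829954,   0.        , 324.51032153],
       [  0.        , 371.64829954, 235.19029171],
       [  0.        ,   0.        ,   1.        ]]), 'mount': array([[ 8.92196491e-04, -9.50928631e-01, -3.09409021e-01,
         7.99414090e-02],
       [ 9.99999560e-01,  9.37553081e-04,  2.10087762e-06,
         7.22110041e-04],
       [ 2.88089596e-04, -3.09408887e-01,  9.50929050e-01,
        -1.43093205e-01],
       [ 0.00000000e+00,  0.00000000e+00,  0.00000000e+00,
         1.00000000e+00]])}
```

View pics/scene0.png

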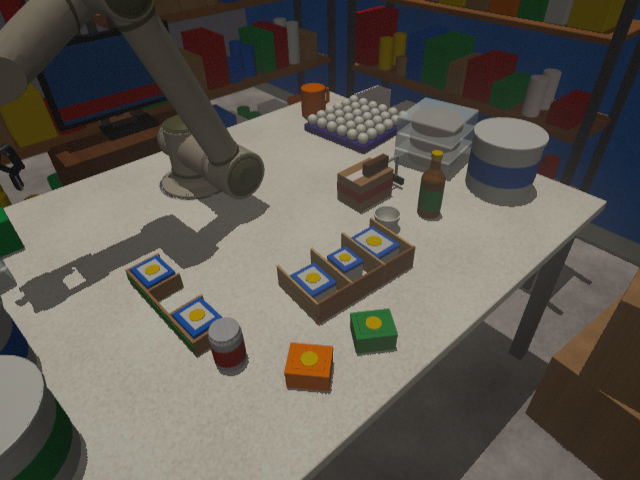

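View pics/top0.png

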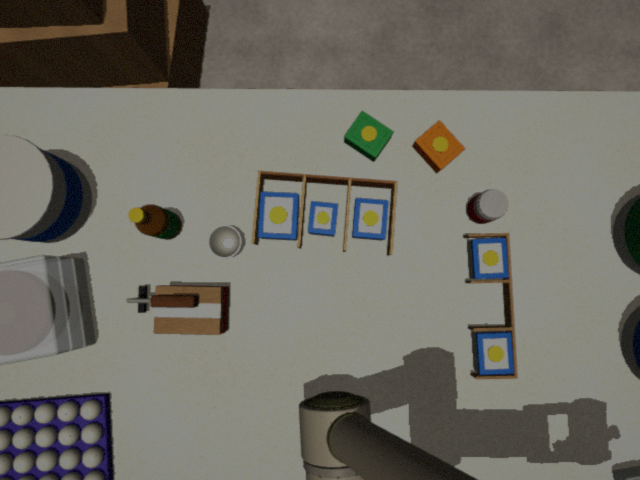

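View pics/wrist0.png

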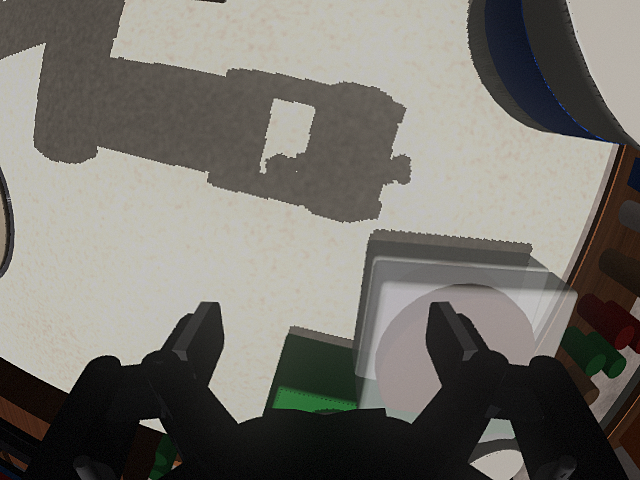

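The top view shows the rack at about (325,215), with its mouth facing down towards the robot. The tray is on the right at about (492,305), with a gap at (490,303), and the hook lies on the carton at about (175,300) with its foot to the left. Next I'll enlarge the rack and measure the lids.

```bash
cat > h.py <<'E'
from rig import env, eyes
import cv2, numpy as np
def cast(n,uv,z):
    p=eyes.camera_params(n);uv=np.atleast_2d(uv).astype(float)
    K=p["intrinsics"]
    if n=="wrist":
        raise ValueError
    d=np.c_[uv,np.ones(len(uv))]@np.linalg.inv(K).T@p["R"]
    c=-p["R"].T@p["t"]
    return c+d*((z-c[2])/d[:,2])[:,None]
def ray(n,uv):
    p=eyes.camera_params(n);d=p["R"].T@np.linalg.inv(p["intrinsics"])@[uv[0],uv[1],1.]
    return -p["R"].T@p["t"],d/np.linalg.norm(d)
def wray(uv,st):
    p=eyes.camera_params("wrist");K=p["intrinsics"];M=p["mount"]
    x=(np.array(uv,float)-K[:2,2])/K[0,0];r=np.hypot(*x)
    d=np.array([x[0]/r*np.sin(r),x[1]/r*np.sin(r),np.cos(r)]) if r>0 else np.array([0,0,1.])
    R=st["tool_rot"];return st["position"]+R@M[:3,3],R@M[:3,:3]@d
def onz(cd,z):
    c,d=cd;return c+d*(z-c[2])/d[2]
def tri(rays):
    A=0;b=0
    for c,d in rays:
        d=d/np.linalg.norm(d);P=np.eye(3)-np.outer(d,d);A=A+P;b=b+P@c
    X=np.linalg.solve(A,b);return X,[np.linalg.norm((np.eye(3)-np.outer(d,d)/(d@d))@(X-c)) for c,d in rays]
def blue(im):
    h=cv2.cvtColor(im,cv2.COLOR_RGB2HSV)
    return cv2.inRange(h,(100,120,60),(125,255,255))
E
python3 - <<'E'
from h import *
im=cv2.imread("pics/top0.png")[:,:,::-1].copy();m=blue(im);m[:,:240]=0;m[:,540:]=0
cs,_=cv2.findContours(m,cv2.RETR_EXTERNAL,cv2.CHAIN_APPROX_NONE)
for c in cs:
    if cv2.contourArea(c)<300:continue
    P=cast("top",c[:,0],.05)[:,:2]
    r=cv2.minAreaRect((P*1000).astype(np.float32));print(cv2.boundingRect(c),np.round(r[0],1),np.round(r[1],1),round(r[2],1))
im2=cv2.imread("pics/scene0.png")[:,:,::-1].copy();m=blue(im2);m[:,:100]=0;m[:220]=0;m[:,420:]=0
cs,_=cv2.findContours(m,cv2.RETR_EXTERNAL,cv2.CHAIN_APPROX_NONE)
for c in cs:
    if cv2.contourArea(c)<150:continue
    P=cast("scene",c[:,0],.05)[:,:2]
    r=cv2.minAreaRect((P*1000).astype(np.float32));print("scene",cv2.boundingRect(c),np.round(r[0],1),np.round(r[1],1),round(r[2],1))
a=cv2.resize(im[160:265,235:405],None,fx=4.5,fy=4.5,interpolation=cv2.INTER_CUBIC);cv2.imwrite("pics/rack.png",a[:,:,::-1])
a=cv2.resize(im[270:345,110:240],None,fx=5,fy=5,interpolation=cv2.INTER_CUBIC);cv2.imwrite("pics/hook.png",a[:,:,::-1])
a=cv2.resize(im[225:385,450:530],None,fx=3.7,fy=3.7,interpolation=cv2.INTER_CUBIC);cv2.imwrite("pics/tray.png",a[:,:,::-1])
a=cv2.resize(im2[140:240,320:450],None,fx=5,fy=5,interpolation=cv2.INTER_CUBIC);cv2.imwrite("pics/hooks.png",a[:,:,::-1])
E
```

```text
(477, 332, 37, 43) [ 376. -320.] [87.7 73.5] 3.0
(472, 238, 36, 41) [ 579.2 -311.5] [86.3 73.4] 3.3
(308, 202, 30, 33) [660.9  52. ] [58.2 70.2] 84.8
(353, 198, 35, 41) [661.7 -52.1] [71.  86.2] 86.0
(258, 191, 40, 48) [666.6 150.9] [ 86.  103.3] 88.3
scene (173, 297, 48, 42) [ 584.8 -315.3] [92.6 73.4] 2.4
scene (291, 263, 45, 33) [665.  -55.2] [72.1 87.8] 86.1
scene (131, 256, 44, 33) [ 382.  -323.9] [92.7 73.5] 2.6
scene (327, 246, 36, 26) [664.5  48.9] [61.5 71.1] 85.2
scene (352, 226, 47, 32) [669.3 151.3] [ 78.5 102.4] 88.5
```

View pics/rack.png

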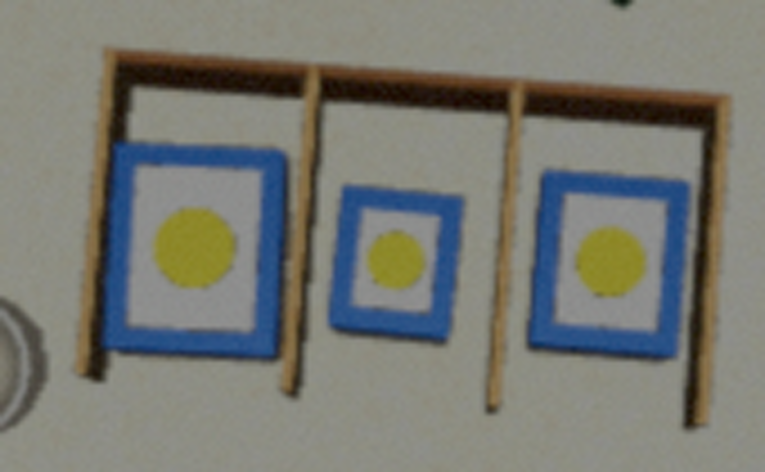

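View pics/hook.png

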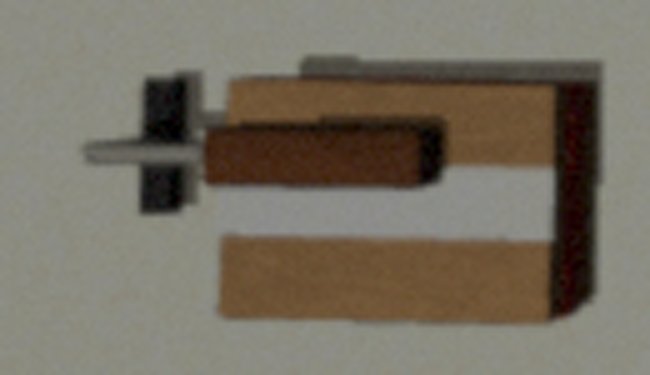

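View pics/tray.png

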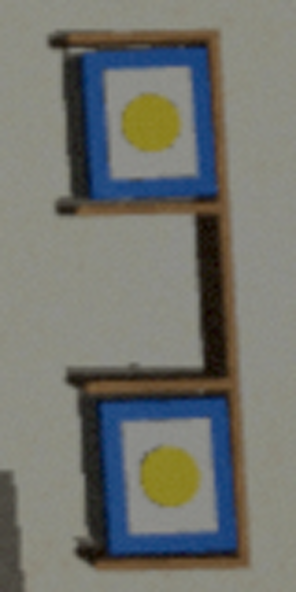

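View pics/hooks.png

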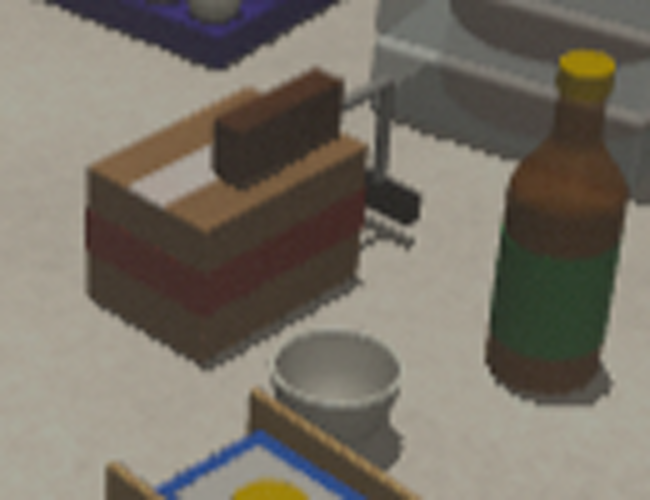

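Three tubs could be the one meant:
- **Left, (278,215):** about 103x86 mm, so the large one.
- **Middle, (323,218):** about 70x58 mm, so the small one.
- **Right lane, (371,219):** about 86x71 mm. This is tub_medium, because it matches the 86x72 mm in the text and the two tubs in the tray. The crop confirms the order of sizes.

Now I'll look closer with the wrist camera, starting with the tray.

```bash
cat >> h.py <<'E'
from scipy.spatial.transform import Rotation as Ro
def Rd(yaw):
    c,s=np.cos(np.radians(yaw)),np.sin(np.radians(yaw))
    return np.array([[c,s,0],[s,-c,0],[0,0,-1.]])
def delta(pos,yaw,base=None):
    s=env.observe()
    p,R=(s["position"],s["tool_rot"]) if base is None else (np.array(base[0]),Rd(base[1]))
    d=R.T@(np.array(pos)-p)/.75
    w=Ro.from_matrix(R.T@Rd(yaw)).as_rotvec()/np.pi
    print("t",round(s["time_s"],2),"pos",np.round(s["position"],4),"yaw",round(np.degrees(np.arctan2(R[1,0],R[0,0])),2),"F",np.round(s["ft_force"],1),"T",np.round(s["wrist_torque"],2),"q",np.round(s["q"],0),"grip",round(s["grip_width"],4))
    print("->",pos,yaw,np.round(d,4),np.round(w,4))
def shot(n,name):
    s=env.observe();im=eyes.get_image(n);cv2.imwrite(f"pics/{name}.png",im[:,:,::-1]);return s,im
E
python3 -c "
from h import *
delta([.44,-.25,.30],90);delta([.58,-.02,.30],90)"
```

```text
t 0.15 pos [ 0.1577 -0.5267  0.2309] yaw 16.66 F [-0.1 -0.  -0. ] T [ 0.02 -0.05  0.03] q [-86.  22.  74.  -0.  84. -12.] grip 0.0852
-> [0.44, -0.25, 0.3] 90 [ 0.4664 -0.2456 -0.0918] [-2.000e-04 -3.000e-04 -4.074e-01]
t 0.15 pos [ 0.1577 -0.5267  0.2309] yaw 16.66 F [-0.1 -0.  -0. ] T [ 0.02 -0.05  0.03] q [-86.  22.  74.  -0.  84. -12.] grip 0.0852
-> [0.58, -0.02, 0.3] 90 [ 0.7332 -0.4859 -0.0915] [-2.000e-04 -3.000e-04 -4.074e-01]
```

Request:
{"method": "jog_arm", "body": {
  "deltas": [0.466,-0.246,-0.092,0,0,-0.4074,-1,0.466,-0.246,-0.092,0,0,-0.4074,-1,0.466,-0.246,-0.092,0,0,-0.4074,-1,0.466,-0.246,-0.092,0,0,-0.4074,-1,0.466,-0.246,-0.092,0,0,-0.4074,-1,0.466,-0.246,-0.092,0,0,-0.4074,-1,0.466,-0.246,-0.092,0,0,-0.4074,-1,0.466,-0.246,-0.092,0,0,-0.4074,-1,0.466,-0.246,-0.092,0,0,-0.4074,-1,0.466,-0.246,-0.092,0,0,-0.4074,-1,0.466,-0.246,-0.092,0,0,-0.4074,-1,0.466,-0.246,-0.092,0,0,-0.4074,-1]
}}

```text
time_s: 1.15
position: [0.4404, -0.2488, 0.3003]
tool_rot: [[-0.004, 1.0, -0.0], [1.0, 0.004, 0.0], [0.0, -0.0, -1.0]]
ft_force: [0.5, -0.1, -0.1]
grip_width: 0.0855
```

Request:
{"method": "jog_arm", "body": {
  "deltas": [0,0,0,0,0,0,-1,0,0,0,0,0,0,-1,0,0,0,0,0,0,-1]
}}

```text
time_s: 1.4
position: [0.4391, -0.2505, 0.3001]
tool_rot: [[0.002, 1.0, -0.0], [1.0, -0.002, 0.0], [0.0, -0.0, -1.0]]
ft_force: [0.4, -0.6, -0.3]
grip_width: 0.0853
```

```bash
python3 -c "
from h import *
s,im=shot('wrist','w1');np.save('w1',np.r_[s['position'],s['tool_rot'].ravel()])
delta([.56,-.02,.30],90)"
```

```text
t 1.45 pos [ 0.4391 -0.2505  0.3002] yaw 89.87 F [ 0.5 -0.5  0.1] T [0.07 0.01 0.02] q [-43.  15.  73.  -0.  92. -43.] grip 0.0852
-> [0.56, -0.02, 0.3] 90 [3.078e-01 1.605e-01 3.000e-04] [-0.0001 -0.0001 -0.0007]
```

View pics/w1.png

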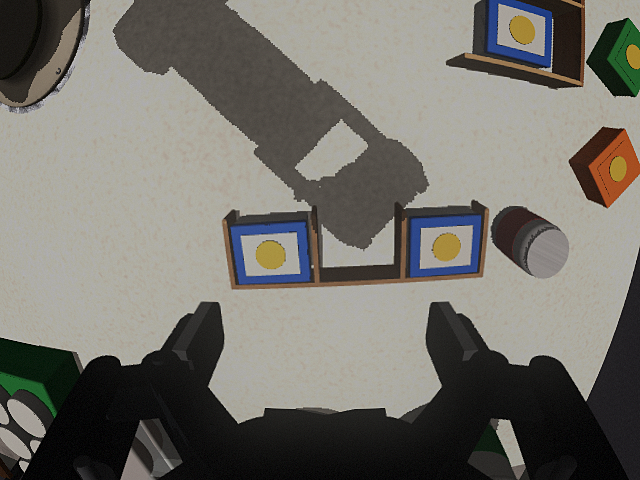

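The wrist view shows the whole tray: stock_near at (271,253), the empty place at (358,240) and stock_far at (445,245). The medium tub is at (521,30). Next, the rack.

Request:
{"method": "jog_arm", "body": {
  "deltas": [0.308,0.161,0,0,0,0,-1,0.308,0.161,0,0,0,0,-1,0.308,0.161,0,0,0,0,-1,0.308,0.161,0,0,0,0,-1,0.308,0.161,0,0,0,0,-1,0.308,0.161,0,0,0,0,-1,0.308,0.161,0,0,0,0,-1,0.308,0.161,0,0,0,0,-1,0.308,0.161,0,0,0,0,-1,0.308,0.161,0,0,0,0,-1]
}}

```text
time_s: 2.28
position: [0.56, -0.0203, 0.3003]
tool_rot: [[0.002, 1.0, -0.0], [1.0, -0.002, -0.0], [-0.0, -0.0, -1.0]]
ft_force: [-0.2, 0.2, 0.5]
grip_width: 0.0855
```

Run:
```python
from h import *
s,im=shot('wrist','w2');np.save('w2',np.r_[s['position'],s['tool_rot'].ravel()])
for n in("w1","w2"):
    a=np.load(n+".npy");st=dict(position=a[:3],tool_rot=a[3:].reshape(3,3))
    im=cv2.imread(f"pics/{n}.png")[:,:,::-1].copy();m=blue(im)
    cs,_=cv2.findContours(m,cv2.RETR_EXTERNAL,cv2.CHAIN_APPROX_NONE)
    for c in cs:
        if cv2.contourArea(c)<1000:continue
        P=np.array([onz(wray(u,st),.05)[:2] for u in c[:,0]])
        r=cv2.minAreaRect((P*1000).astype(np.float32));print(n,cv2.boundingRect(c),np.round(r[0],1),np.round(r[1],1),round(r[2],1))
delta([.45,.30,.30],90)
```

```text
w1 (230, 222, 80, 62) [ 377.9 -321.6] [86.3 72.7] 3.2
w1 (410, 215, 71, 62) [ 580.7 -313.2] [86.4 72.7] 3.6
w1 (487, 0, 65, 67) [663.7 -53.9] [72.5 86.8] 86.4
w2 (377, 188, 80, 66) [664.3 -53.2] [72.8 85.7] 86.4
w2 (387, 97, 67, 63) [663.   50.9] [60.3 70.4] 84.9
w2 (377, 0, 94, 82) [667.8 149.5] [ 84.6 102.9] 88.2
t 2.33 pos [ 0.56   -0.0205  0.3004] yaw 89.86 F [-0.1 -0.2 -0. ] T [ 0.02 -0.02 -0.01] q [-14.  21.  65.  -0.  95. -14.] grip 0.0853
-> [0.45, 0.3, 0.3] 90 [ 4.269e-01 -1.476e-01  4.000e-04] [-0.0001  0.0001 -0.0008]
```

View pics/w2.png

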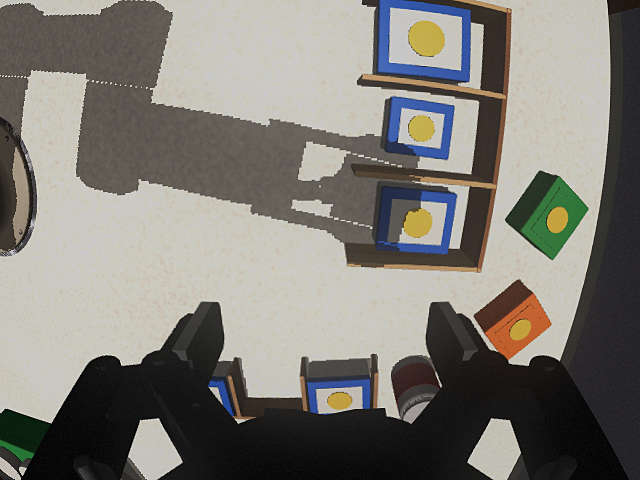

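Run:
```python
from h import *
im=cv2.imread("pics/w1.png");cv2.imwrite("pics/w1c.png",cv2.resize(im[195:300,215:495],None,fx=2.85,fy=2.85,interpolation=cv2.INTER_CUBIC))
im=cv2.imread("pics/w2.png");cv2.imwrite("pics/w2c.png",cv2.resize(im[150:280,335:515],None,fx=4,fy=4,interpolation=cv2.INTER_CUBIC))
```

```text
(no output)
```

View pics/w1c.png

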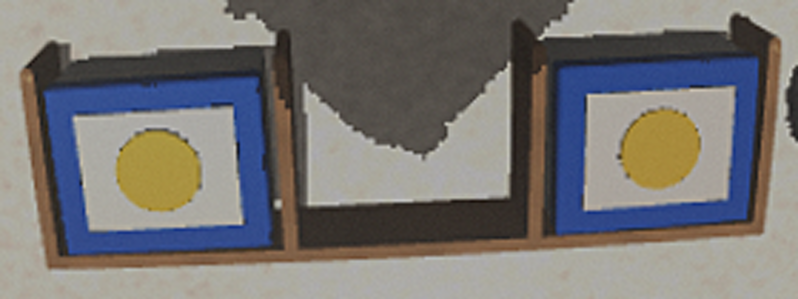

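View pics/w2c.png

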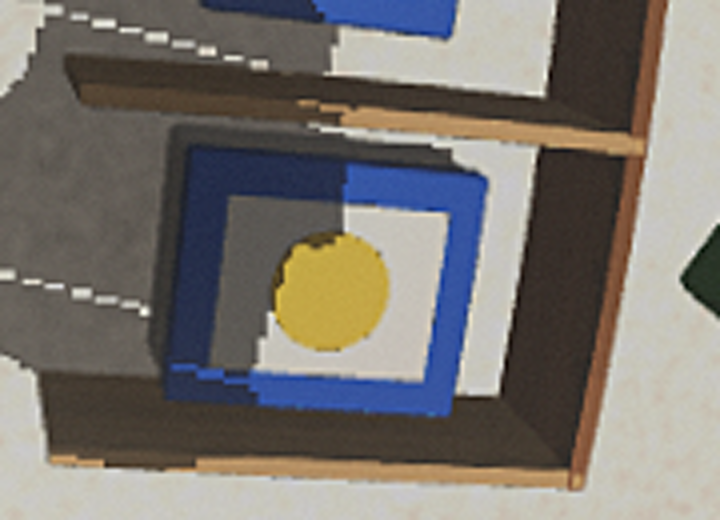

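Request:
{"method": "jog_arm", "body": {
  "deltas": [0.427,-0.148,0,0,0,0,-1,0.427,-0.148,0,0,0,0,-1,0.427,-0.148,0,0,0,0,-1,0.427,-0.148,0,0,0,0,-1,0.427,-0.148,0,0,0,0,-1,0.427,-0.148,0,0,0,0,-1,0.427,-0.148,0,0,0,0,-1,0.427,-0.148,0,0,0,0,-1,0.427,-0.148,0,0,0,0,-1,0.427,-0.148,0,0,0,0,-1,0.427,-0.148,0,0,0,0,-1]
}}

```text
time_s: 3.25
position: [0.4499, 0.3002, 0.3004]
tool_rot: [[0.001, 1.0, 0.0], [1.0, -0.001, -0.0], [-0.0, 0.0, -1.0]]
ft_force: [0.4, -0.3, 0.4]
grip_width: 0.0855
```

Run:
```python
from h import *
s,im=shot('wrist','w3');np.save('w3',np.r_[s['position'],s['tool_rot'].ravel()])
delta([.45,.30,.30],90)
```

```text
t 3.3 pos [0.4501 0.2997 0.3004] yaw 89.88 F [ 0.3 -0.1 -0.5] T [0.02 0.02 0.03] q [21. 19. 68. -0. 94. 21.] grip 0.0852
-> [0.45, 0.3, 0.3] 90 [ 0.0003 -0.0002  0.0005] [ 0.0001  0.0001 -0.0007]
```

View pics/w3.png

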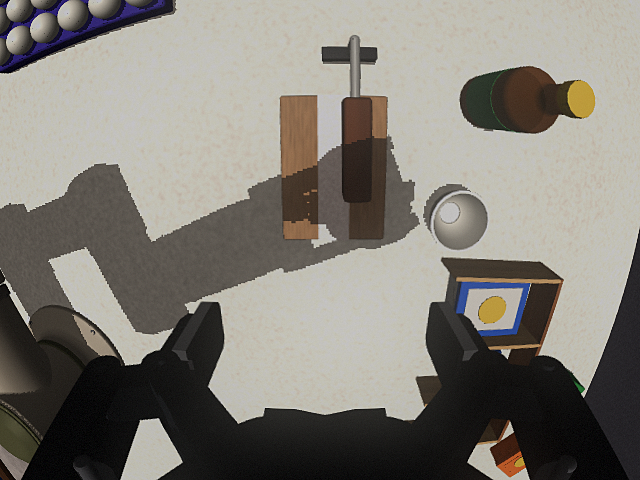

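Run:
```python
from h import *
def st(n):
    a=np.load(n+".npy");return dict(position=a[:3],tool_rot=a[3:].reshape(3,3))
def P(n,c,off,k,z):return np.round(onz(wray(((c[0]+.5)/k-.5+off[0],(c[1]+.5)/k-.5+off[1]),st(n)),z)*1000,1)[:2]
f=lambda c,z:P("w1",c,(215,195),2.85,z)
for nm,c,z in[("backouterL",(47,268),.045),("backouterR",(765,232),.045),("dividerL",(291,246),.045),("dividerR",(537,238),.045),("backinfloorL",(303,206),0),("backinfloorR",(508,198),0),("Lfloor",(303,82),0)]:print(nm,f(c,z))
g=lambda c,z:P("w2",c,(335,150),4,z)
for nm,c,z in[("rwall front top",(50,462),.065),("rwall back top",(578,489),.065),("back inner floor R",(500,395),0),("back inner floor L",(541,150),0),("lid backR",(450,415),.05),("lid backL",(487,180),.05)]:print(nm,g(c,z))
im=cv2.imread("pics/w3.png");cv2.imwrite("pics/w3c.png",cv2.resize(im[25:255,260:420],None,fx=2.6,fy=2.6,interpolation=cv2.INTER_CUBIC))
```

```text
backouterL [ 326.  -369.5]
backouterR [ 638.6 -355.4]
dividerL [ 430.6 -358. ]
dividerR [ 533.6 -355.3]
backinfloorL [ 435.1 -359. ]
backinfloorR [ 529.  -355.7]
Lfloor [ 435.4 -300.4]
rwall front top [585.7 -99.4]
rwall back top [ 743.4 -110.4]
back inner floor R [ 740.4 -104.4]
back inner floor L [746.  -21.6]
lid backR [704.9 -92.2]
lid backL [709.2 -21.6]
```

View pics/w3c.png

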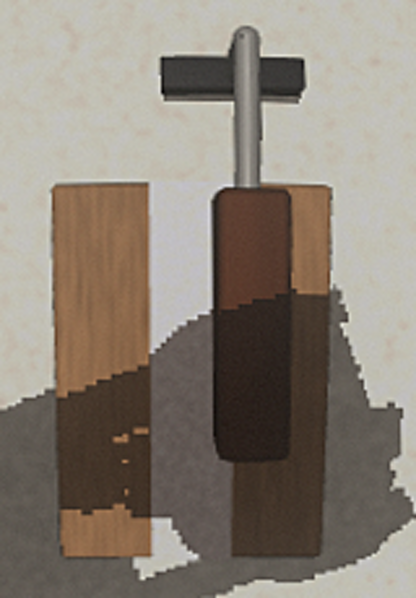

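Run:
```python
from h import *
a=np.load("w3.npy");st=dict(position=a[:3],tool_rot=a[3:].reshape(3,3))
w=lambda c,z:onz(wray(((c[0]+.5)/2.6-.5+260,(c[1]+.5)/2.6-.5+25),st),z)*1000
C=[(214,189),(291,190),(289,461),(217,460)]
Q=np.array([w(c,.133) for c in C])[:,:2];print(np.round(Q,1));print([round(np.linalg.norm(Q[i]-Q[(i+1)%4]),1) for i in range(4)],Q.mean(0),np.degrees(np.arctan2(*(Q[0]+Q[1]-Q[2]-Q[3])[::-1])))
# foot top (z=.035) ends and carton corners
print("foot",[np.round(w(c,.035),1)[:2] for c in [(162,58),(304,58),(162,95),(304,95)]])
print("carton",[np.round(w(c,.095),1)[:2] for c in [(53,185),(331,186),(322,556),(62,556)]])
# top-cam handle corners, crop 5x off (110,270)
T=[(207,127),(205,185),(418,185),(420,125)]
uv=[((c[0]+.5)/5-.5+110,(c[1]+.5)/5-.5+270) for c in T]
for i,c,t in zip(range(4),[C[1],C[0],C[3],C[2]],uv):
    r=wray(((c[0]+.5)/2.6-.5+260,(c[1]+.5)/2.6-.5+25),st);X,e=tri([r,ray("top",t)]);print(np.round(X*1000,1),np.round(np.array(e)*1000,1))
S=[(345,152),(90,170),(208,232)]  # placeholder
# scene crop 5x off (320,140): handle top corners near-left (217,125)?,(245,137),(342,82),(317,68)
for c,t in[(C[0],(317,68)),(C[1],(342,83)),(C[2],(246,137)),(C[3],(217,123))]:
    r=wray(((c[0]+.5)/2.6-.5+260,(c[1]+.5)/2.6-.5+25),st);X,e=tri([r,ray("scene",((t[0]+.5)/5-.5+320,(t[1]+.5)/5-.5+140))]);print("sc",np.round(X*1000,1),np.round(np.array(e)*1000,1))
```

```text
[[465.1 396.6]
 [489.5 396.8]
 [490.6 308. ]
 [466.7 308.3]]
[np.float64(24.4), np.float64(88.8), np.float64(23.9), np.float64(88.4)] [477.95526626 352.42353257] 90.90120394089192
foot [array([448.2, 458.3]), array([507.1, 459.6]), array([448.2, 442.2]), array([507. , 443.4])]
carton [array([409.8, 400.7]), array([508.6, 400.9]), array([509.7, 262.1]), array([410.1, 262.1])]
[489.1 396.6 132.2] [0.5 0.5]
[465.2 396.7 130.4] [0. 0.]
[466.9 308.5 134. ] [0.2 0.2]
[490.8 308.5 134.3] [0.4 0.4]
sc [465.5 397.1 130.7] [0.5 0.5]
sc [488.8 396.1 130.4] [1.3 1.3]
sc [491.6 307.9 130.1] [0.9 0.9]
sc [467.8 308.2 129.4] [1.2 1.2]
```

Run:
```python
from h import *
delta([.4778,.3623,.18],91)
delta([.4778,.3623,.102],91)
```

```text
t 3.3 pos [0.4501 0.2997 0.3004] yaw 89.88 F [ 0.3 -0.1 -0.5] T [0.02 0.02 0.03] q [21. 19. 68. -0. 94. 21.] grip 0.0852
-> [0.4778, 0.3623, 0.18] 91 [0.0835 0.0367 0.1605] [ 0.      0.0001 -0.0062]
t 3.3 pos [0.4501 0.2997 0.3004] yaw 89.88 F [ 0.3 -0.1 -0.5] T [0.02 0.02 0.03] q [21. 19. 68. -0. 94. 21.] grip 0.0852
-> [0.4778, 0.3623, 0.102] 91 [0.0836 0.0367 0.2645] [ 0.      0.0001 -0.0062]
```

Request:
{"method": "jog_arm", "body": {
  "deltas": [0.0835,0.0367,0.05,0,0,-0.0062,-1,0.0835,0.0367,0.08,0,0,-0.0062,-1,0.0835,0.0367,0.13,0,0,-0.0062,-1,0.0835,0.0367,0.16,0,0,-0.0062,-1,0.0835,0.0367,0.185,0,0,-0.0062,-1,0.0835,0.0367,0.21,0,0,-0.0062,-1,0.0835,0.0367,0.235,0,0,-0.0062,-1,0.0835,0.0367,0.25,0,0,-0.0062,-1,0.0835,0.0367,0.264,0,0,-0.0062,-1,0.0835,0.0367,0.264,0,0,-0.0062,-1]
}}

```text
time_s: 4.13
position: [0.4772, 0.3621, 0.1005]
tool_rot: [[-0.017, 1.0, -0.003], [1.0, 0.017, -0.002], [-0.002, -0.003, -1.0]]
ft_force: [0.4, -0.3, -0.7]
grip_width: 0.0855
```

Run:
```python
from h import *
shot('wrist','w4')
delta([.4778,.3623,.102],91)
```

```text
t 4.18 pos [0.4775 0.3626 0.1018] yaw 90.99 F [0.  0.2 1. ] T [ 0.02 -0.06 -0.02] q [26. 33. 77. -0. 70. 25.] grip 0.0849
-> [0.4778, 0.3623, 0.102] 91 [-0.0004  0.0004 -0.0003] [-0.0004  0.0002 -0.    ]
```

View pics/w4.png

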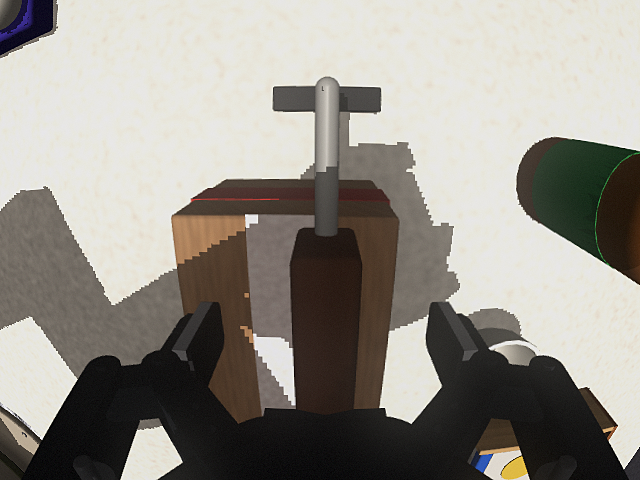

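The handle at (325,300) is centred between the pads, so I'm closing the gripper.

Request:
{"method": "jog_arm", "body": {
  "deltas": [0,0,0,0,0,0,0,0,0,0,0,0,0,0.3,0,0,0,0,0,0,0.6,0,0,0,0,0,0,1,0,0,0,0,0,0,1,0,0,0,0,0,0,1,0,0,0,0,0,0,1,0,0,0,0,0,0,1,0,0,0,0,0,0,1,0,0,0,0,0,0,1],
  "grip_force": 90
}}

```text
time_s: 5.02
position: [0.4772, 0.3641, 0.103]
tool_rot: [[-0.019, 1.0, 0.001], [1.0, 0.019, 0.001], [0.001, 0.001, -1.0]]
ft_force: [-1.0, -0.0, 5.8]
grip_width: 0.0226
```

Run:
```python
from h import *
delta([.4778,.3623,.22],91)
```

```text
t 5.02 pos [0.4772 0.3641 0.103 ] yaw 91.12 F [-1.  -0.   5.8] T [-0.05  0.09  0.02] q [26. 33. 77.  0. 70. 25.] grip 0.0226
-> [0.4778, 0.3623, 0.22] 91 [-0.0024  0.0009 -0.1561] [ 0.0003 -0.0002  0.0006]
```

Request:
{"method": "jog_arm", "body": {
  "deltas": [0,0,-0.02,0,0,0,1,0,0,-0.04,0,0,0,1,0,0,-0.07,0,0,0,1,0,0,-0.11,0,0,0,1,0,0,-0.156,0,0,0,1,0,0,-0.156,0,0,0,1,0,0,-0.156,0,0,0,1]
}}

```text
time_s: 5.6
position: [0.4772, 0.3642, 0.2205]
tool_rot: [[-0.02, 1.0, 0.003], [1.0, 0.02, 0.001], [0.001, 0.003, -1.0]]
ft_force: [-0.1, -0.3, -2.1]
grip_width: 0.023
```

Run:
```python
from h import *
shot('wrist','w5')
delta([.45,.0,.22],-4)
```

```text
t 5.65 pos [0.4766 0.3638 0.2187] yaw 91.11 F [-0.4  0.4 -0.9] T [-0.05 -0.    0.02] q [26. 27. 67.  0. 85. 25.] grip 0.0226
-> [0.45, 0.0, 0.22] -4 [-0.4843 -0.0449 -0.0015] [-1.000e-04  3.000e-04  5.284e-01]
```

View pics/w5.png

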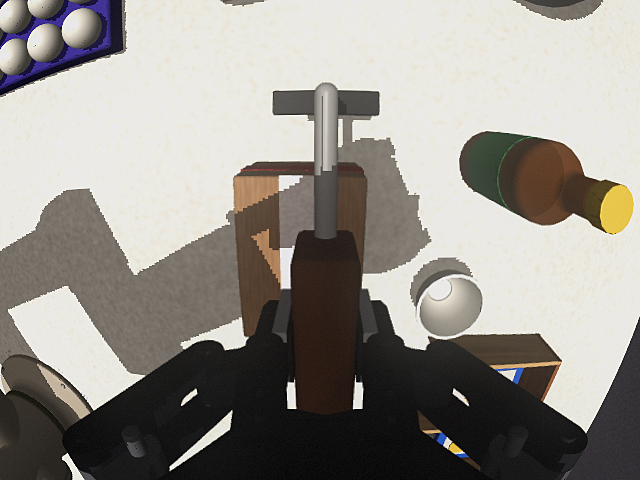

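Request:
{"method": "jog_arm", "body": {
  "deltas": [-0.484,-0.045,-0.002,0,0,0.5284,1,-0.484,-0.045,-0.002,0,0,0.5284,1,-0.484,-0.045,-0.002,0,0,0.5284,1,-0.484,-0.045,-0.002,0,0,0.5284,1,-0.484,-0.045,-0.002,0,0,0.5284,1,-0.484,-0.045,-0.002,0,0,0.5284,1,-0.484,-0.045,-0.002,0,0,0.5284,1,-0.484,-0.045,-0.002,0,0,0.5284,1,-0.484,-0.045,-0.002,0,0,0.5284,1,-0.484,-0.045,-0.002,0,0,0.5284,1,-0.484,-0.045,-0.002,0,0,0.5284,1,-0.484,-0.045,-0.002,0,0,0.5284,1]
}}

```text
time_s: 6.65
position: [0.4494, -0.0002, 0.2191]
tool_rot: [[0.997, 0.082, -0.004], [0.082, -0.997, 0.001], [-0.004, -0.001, -1.0]]
ft_force: [0.2, 0.1, -1.6]
grip_width: 0.0229
```

Run:
```python
from h import *
# foot goal
f=np.array([.7245,-.0573]);u=np.array([np.cos(np.radians(-4)),np.sin(np.radians(-4))])
t=f-u*.089;print(t)
delta([*t,.20],-4)
```

```text
[ 0.6357168  -0.05109167]
t 6.65 pos [ 4.494e-01 -2.000e-04  2.191e-01] yaw 4.71 F [ 0.2  0.1 -1.6] T [ 0.01 -0.02  0.  ] q [-15.  12.  90.   0.  77.  70.] grip 0.0229
-> [np.float64(0.6357167995268757), np.float64(-0.05109167383677284), 0.2] -4 [0.2422 0.0881 0.0244] [-0.0004  0.0012  0.0484]
```

Request:
{"method": "jog_arm", "body": {
  "deltas": [0.242,0.088,0.024,0,0,0.0484,1,0.242,0.088,0.024,0,0,0.0484,1,0.242,0.088,0.024,0,0,0.0484,1,0.242,0.088,0.024,0,0,0.0484,1,0.242,0.088,0.024,0,0,0.0484,1,0.242,0.088,0.024,0,0,0.0484,1,0.242,0.088,0.024,0,0,0.0484,1,0.242,0.088,0.024,0,0,0.0484,1,0.242,0.088,0.024,0,0,0.0484,1]
}}

```text
time_s: 7.4
position: [0.636, -0.0486, 0.2025]
tool_rot: [[0.998, -0.062, -0.001], [-0.062, -0.998, 0.0], [-0.001, -0.0, -1.0]]
ft_force: [-0.8, -0.1, -1.3]
grip_width: 0.0228
```

Run:
```python
from h import *
s,im=shot('wrist','w6');np.save('w6',np.r_[s['position'],s['tool_rot'].ravel()])
shot('top','t6')
delta([.6357,-.0511,.20],-4)
```

```text
t 7.5 pos [ 0.6362 -0.0487  0.2032] yaw -3.53 F [-0.6 -0.3 -1.6] T [0.03 0.02 0.03] q [-15.  32.  62.   0.  86.  79.] grip 0.0226
-> [0.6357, -0.0511, 0.2] -4 [-0.0005  0.0032  0.0043] [-0.      0.      0.0026]
```

View pics/w6.png

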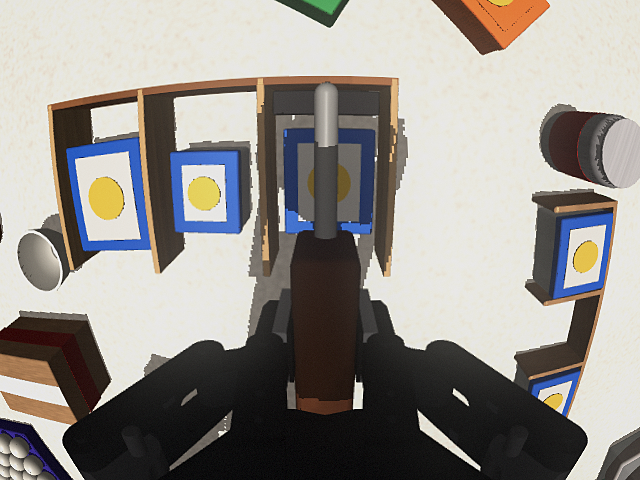

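View pics/t6.png

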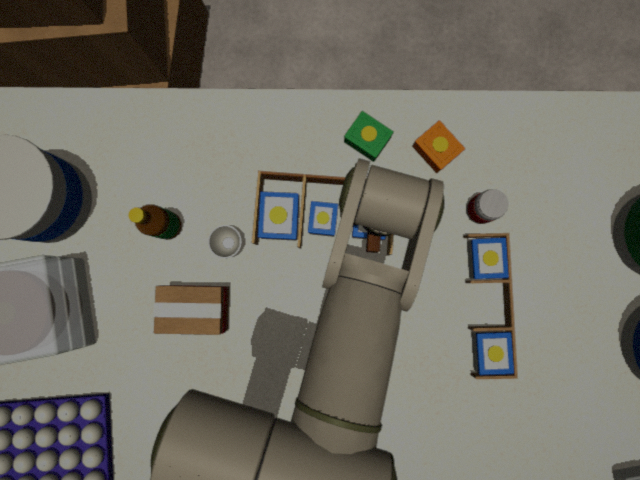

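Run:
```python
from h import *
s=dict(position=np.zeros(3),tool_rot=np.eye(3))
im=cv2.imread("pics/w6.png");cv2.imwrite("pics/w6c.png",cv2.resize(im[70:240,255:405],None,fx=3.5,fy=3.5,interpolation=cv2.INTER_CUBIC))
for v in(90,92,113,115):print(v,[np.round(onz(wray((u,v),s),.0675)*1000,1) for u in(274,380)])
```

```text
90 [array([ 96.7, -27.7,  67.5]), array([96.8, 31.4, 67.5])]
92 [array([ 95.5, -27.7,  67.5]), array([95.7, 31.4, 67.5])]
113 [array([ 83.5, -27.8,  67.5]), array([83.7, 31.5, 67.5])]
115 [array([ 82.4, -27.9,  67.5]), array([82.5, 31.6, 67.5])]
```

View pics/w6c.png

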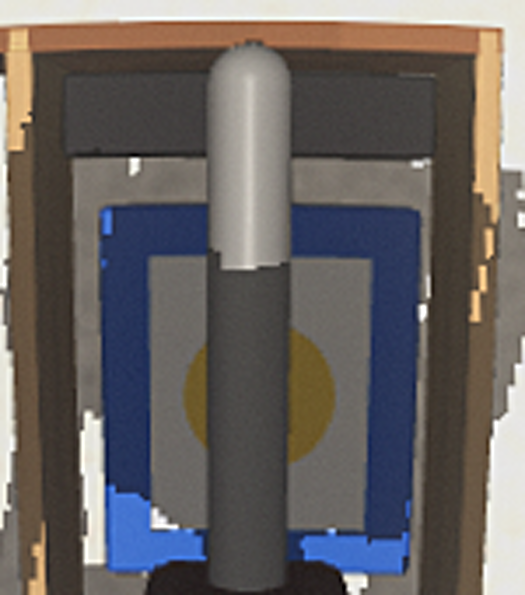

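Request:
{"method": "jog_arm", "body": {
  "deltas": [-0.0015,0,0.03,0,0,0.0026,1,-0.0015,0,0.06,0,0,0.0026,1,-0.0015,0,0.085,0,0,0.0026,1,-0.0015,0,0.105,0,0,0.0026,1,-0.0015,0,0.12,0,0,0.0026,1,-0.0015,0,0.13,0,0,0.0026,1,-0.0015,0,0.14,0,0,0.0026,1,-0.0015,0,0.146,0,0,0.0026,1,-0.0015,0,0.146,0,0,0.0026,1,-0.0015,0,0.146,0,0,0.0026,1]
}}

```text
time_s: 8.33
position: [0.636, -0.049, 0.0938]
tool_rot: [[0.998, -0.07, 0.001], [-0.07, -0.998, -0.0], [0.001, 0.0, -1.0]]
ft_force: [0.4, -0.2, -1.7]
grip_width: 0.0229
```

Run:
```python
from h import *
s,im=shot('wrist','w7')
s,im=shot('scene','s7')
cv2.imwrite("pics/s7c.png",cv2.resize(im[200:330,250:430],None,fx=4,fy=4,interpolation=cv2.INTER_CUBIC)[:,:,::-1])
delta([.6357,-.0487,.0935],-4)
```

```text
t 8.43 pos [ 0.6361 -0.049   0.0941] yaw -4.01 F [-0.6 -0.3 -1.1] T [0.01 0.05 0.03] q [-15.  37.  71.   0.  72.  79.] grip 0.023
-> [0.6357, -0.0487, 0.0935] -4 [-0.0006 -0.0004  0.0008] [ 0.0001 -0.0004 -0.0001]
```

View pics/w7.png

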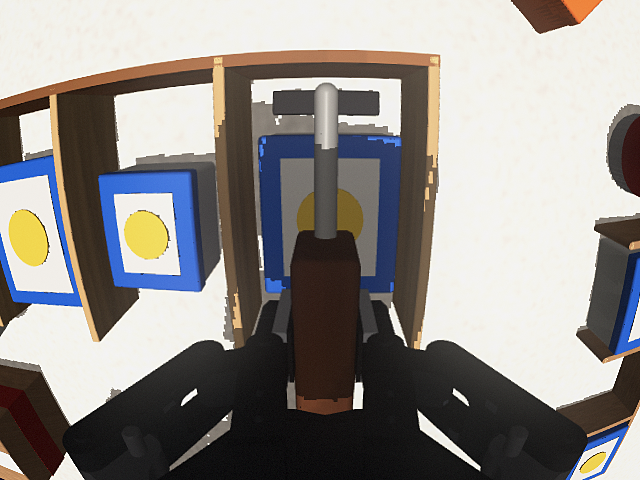

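View pics/s7c.png

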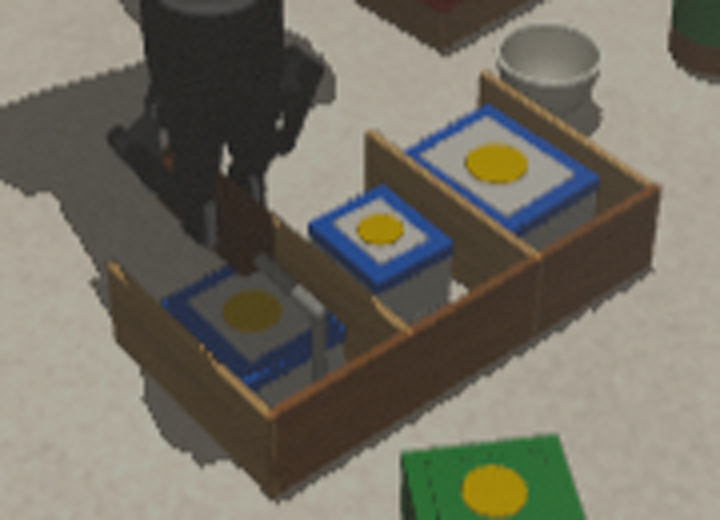

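The foot bar at (326,102) sits behind the medium tub at (330,215), inside its lane. I'm pulling straight along the lane.

Request:
{"method": "jog_arm", "body": {
  "deltas": [-0.008,0,0,0,0,0,1,-0.014,0,0,0,0,0,1,-0.02,0,0,0,0,0,1,-0.03,0,0,0,0,0,1,-0.043,0,0,0,0,0,1,-0.056,0,0,0,0,0,1,-0.07,0,0,0,0,0,1,-0.084,0,0,0,0,0,1,-0.098,0,0,0,0,0,1,-0.11,0,0,0,0,0,1,-0.12,0,0,0,0,0,1,-0.127,0,0,0,0,0,1]
}}

```text
time_s: 9.43
position: [0.5399, -0.0422, 0.0936]
tool_rot: [[0.998, -0.07, 0.0], [-0.07, -0.998, -0.0], [0.0, -0.0, -1.0]]
ft_force: [-0.1, 0.4, -1.3]
grip_width: 0.0227
```

Run:
```python
from h import *
s,im=shot('wrist','w8')
delta([.6357,-.0487,.0935],-4)
```

```text
t 9.48 pos [ 0.5393 -0.0421  0.0935] yaw -4.02 F [-0.   0.1 -2. ] T [-0.    0.06  0.06] q [-17.  29.  88.  -0.  64.  77.] grip 0.0227
-> [0.6357, -0.0487, 0.0935] -4 [ 1.288e-01 -2.000e-04 -1.000e-04] [-0.      0.0002 -0.0001]
```

View pics/w8.png

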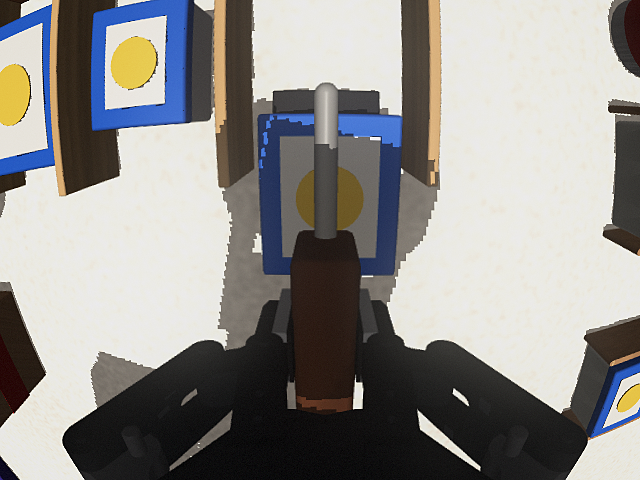

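Run:
```python
from h import *
s=env.observe();off=np.array([.0396,.002,0])
yaw=-4.;p=s["position"]+Rd(yaw)@off
print(p)
pts=[]
def u(y):return np.array([np.cos(np.radians(y)),np.sin(np.radians(y)),0])
n=24;ds1=.005
S=.075;N=500
path=[(p.copy(),yaw)]
for i in range(36):p=p-u(yaw)*.001;path.append((p.copy(),yaw))
for i in range(75):
    yaw+=6.7/75;p=p-u(yaw)*.001;path.append((p.copy(),yaw))
print(p,yaw,"line x",.4802-.0454*(p[1]+.3212))
for k in list(range(9,112,9))+[111]:
    q,y=path[k];t=q-Rd(y)@off
    R=s["tool_rot"];d=R.T@(t-s["position"])/.75;w=Ro.from_matrix(R.T@Rd(y)).as_rotvec()[2]/np.pi
    print(k,np.round(d[:2],4),round(w,4))
```

```text
[ 0.5786565  -0.04683472  0.09349282]
[ 0.4677911  -0.04353157  0.09349282] 2.699999999999997 line x 0.46759385326712016
9 [-0.012  0.   ] -0.0001
18 [-0.024  0.   ] -0.0001
27 [-0.036  0.   ] -0.0001
36 [-0.048  0.   ] -0.0001
45 [-0.06    0.0009] -0.0046
54 [-0.0721  0.0019] -0.009
63 [-0.0841  0.003 ] -0.0135
72 [-0.096   0.0044] -0.018
81 [-0.108   0.0059] -0.0224
90 [-0.1199  0.0076] -0.0269
99 [-0.1319  0.0094] -0.0314
108 [-0.1438  0.0114] -0.0358
111 [-0.1477  0.0121] -0.0373
```

Request:
{"method": "jog_arm", "body": {
  "deltas": [-0.012,0,0,0,0,0,1,-0.026,0,0,0,0,0,1,-0.04,0,0,0,0,0,1,-0.053,0.0003,0,0,0,-0.0018,1,-0.066,0.0013,0,0,0,-0.0068,1,-0.079,0.0025,0,0,0,-0.0117,1,-0.092,0.0039,0,0,0,-0.0165,1,-0.105,0.0055,0,0,0,-0.0213,1,-0.118,0.0073,0,0,0,-0.0262,1,-0.131,0.0093,0,0,0,-0.031,1,-0.141,0.011,0,0,0,-0.0348,1,-0.1475,0.0121,0,0,0,-0.0373,1]
}}

```text
time_s: 10.48
position: [0.4293, -0.0437, 0.0935]
tool_rot: [[0.999, 0.048, 0.0], [0.048, -0.999, -0.0], [0.0, 0.0, -1.0]]
ft_force: [0.5, -0.3, -1.6]
grip_width: 0.0227
```

Run:
```python
from h import *
s,im=shot('wrist','w9')
s,im=shot('top','t9')
delta([.4,-.0487,.0935],2.6)
```

```text
t 10.58 pos [ 0.4294 -0.0436  0.0934] yaw 2.68 F [-0.3 -0.7 -1.8] T [-0.06 -0.05  0.01] q [-22.  20. 104.  -0.  56.  66.] grip 0.0226
-> [0.4, -0.0487, 0.0935] 2.6 [-0.0394  0.0049 -0.0001] [-0.      0.0001  0.0005]
```

View pics/w9.png

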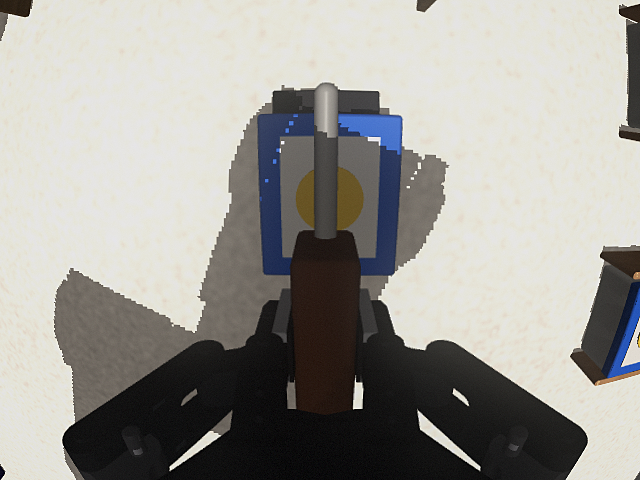

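View pics/t9.png

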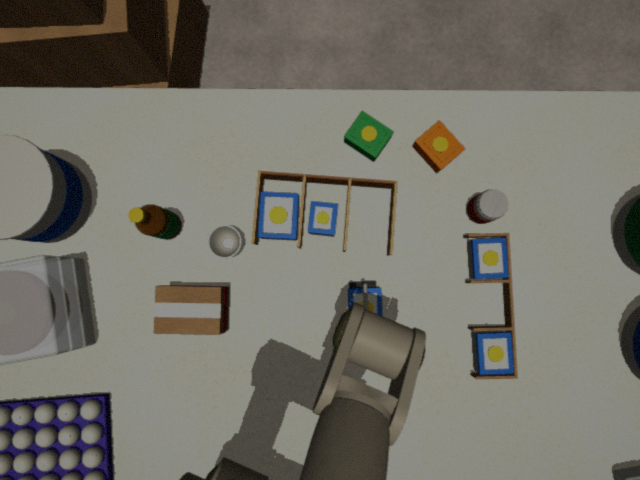

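```bash
cat >> h.py <<'E'
def lid(im,s,z=.05,zone=(200,90,440,300)):
    m=blue(im);k=np.zeros_like(m);x0,y0,x1,y1=zone;k[y0:y1,x0:x1]=m[y0:y1,x0:x1]
    h=cv2.cvtColor(im,cv2.COLOR_RGB2HSV)
    k=cv2.bitwise_or(k,0)
    n,l,stt,_=cv2.connectedComponentsWithStats(k)
    pts=np.vstack([np.argwhere(l==i)[:,::-1] for i in range(1,n) if stt[i,4]>60])
    hu=cv2.convexHull(pts.astype(np.int32))[:,0]
    P=np.array([onz(wray(u,s),z)[:2] for u in hu])*1000
    r=cv2.minAreaRect(P.astype(np.float32));print("lid",np.round(r[0],1),np.round(r[1],1),round(r[2],2));return r
E
python3 - <<'E'
from h import *
s=env.observe();im=cv2.imread("pics/w9.png")[:,:,::-1].copy();lid(im,s)
E
```

```text
lid [469.2 -44.8] [86.1 72. ] 2.36
```

Request:
{"method": "jog_arm", "body": {
  "deltas": [0.012,0,0,0,0,0,1,0.02,0,0,0,0,0,1,0.02,0,-0.03,0,0,0,1,0.02,0,-0.07,0,0,0,1,0.02,0,-0.12,0,0,0,1,0.02,0,-0.15,0,0,0,1]
}}

```text
time_s: 11.08
position: [0.4464, -0.043, 0.209]
tool_rot: [[0.999, 0.047, 0.004], [0.047, -0.999, -0.001], [0.003, 0.001, -1.0]]
ft_force: [0.3, -0.4, -1.3]
grip_width: 0.0228
```

Run:
```python
from h import *
s,im=shot('wrist','w10');lid(im,s,zone=(200,60,440,330))
delta([.4,-.0487,.2],2.6)
```

```text
lid [468.5 -44.6] [86.  71.8] 2.54
t 11.13 pos [ 0.4478 -0.0435  0.2121] yaw 2.73 F [ 1.4 -0.4  3.3] T [-0.01 -0.1   0.02] q [-21.  13.  92.   0.  75.  67.] grip 0.0226
-> [0.4, -0.0487, 0.2] 2.6 [-0.0641  0.0038  0.0156] [ 0.0013 -0.0029  0.0007]
```

View pics/w10.png

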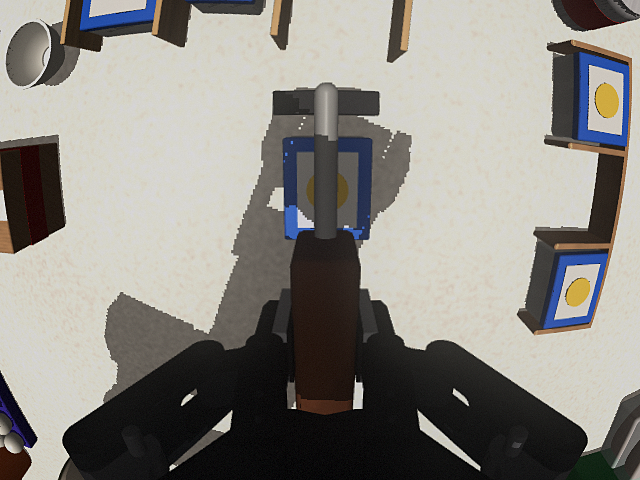

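Run:
```python
from h import *
delta([.4682,-.0763,.19],92.6)
```

```text
t 11.13 pos [ 0.4478 -0.0435  0.2121] yaw 2.73 F [ 1.4 -0.4  3.3] T [-0.01 -0.1   0.02] q [-21.  13.  92.   0.  75.  67.] grip 0.0226
-> [0.4682, -0.0763, 0.19] 92.6 [0.0248 0.0449 0.0299] [ 0.0033 -0.0013 -0.4993]
```

Request:
{"method": "jog_arm", "body": {
  "deltas": [0.025,0.045,0.02,0,0,-0.4993,1,0.025,0.045,0.02,0,0,-0.4993,1,0.025,0.045,0.02,0,0,-0.4993,1,0.025,0.045,0.02,0,0,-0.4993,1,0.025,0.045,0.02,0,0,-0.4993,1,0.025,0.045,0.02,0,0,-0.4993,1,0.025,0.045,0.02,0,0,-0.4993,1,0.025,0.045,0.02,0,0,-0.4993,1,0.025,0.045,0.02,0,0,-0.4993,1,0.025,0.045,0.02,0,0,-0.4993,1,0.025,0.045,0.02,0,0,-0.4993,1,0.025,0.045,0.02,0,0,-0.4993,1]
}}

```text
time_s: 12.13
position: [0.466, -0.0757, 0.1905]
tool_rot: [[0.017, 1.0, -0.0], [1.0, -0.017, 0.0], [0.0, -0.0, -1.0]]
ft_force: [0.2, -0.2, -1.8]
grip_width: 0.0227
```

Run:
```python
from h import *
delta([.4682,-.0763,.19],92.6)
```

```text
t 12.13 pos [ 0.466  -0.0757  0.1905] yaw 89.01 F [ 0.2 -0.2 -1.8] T [-0.05  0.01  0.  ] q [-24.  16.  90.   0.  74. -23.] grip 0.0227
-> [0.4682, -0.0763, 0.19] 92.6 [-0.0007  0.0029  0.0007] [-0.   -0.   -0.02]
```

Request:
{"method": "jog_arm", "body": {
  "deltas": [-0.0007,0.003,0,0,0,-0.02,1,-0.0007,0.003,0,0,0,-0.02,1,-0.0007,0.003,0,0,0,-0.02,1,-0.0007,0.003,0,0,0,-0.02,1]
}}

```text
time_s: 12.47
position: [0.4677, -0.0763, 0.1906]
tool_rot: [[-0.037, 0.999, -0.0], [0.999, 0.037, 0.0], [0.0, -0.0, -1.0]]
ft_force: [-0.4, 0.3, -1.6]
grip_width: 0.0224
```

Run:
```python
from h import *
s,im=shot('wrist','w11');lid(im,s,zone=(200,60,440,330))
delta([.4682,-.0763,.0935],92.6)
```

```text
lid [468.3 -44.4] [86. 72.] 2.7
t 12.52 pos [ 0.4676 -0.0763  0.1907] yaw 92.15 F [ 0.  -0.5 -1.1] T [-0.01 -0.03  0.01] q [-24.  16.  90.   0.  74. -26.] grip 0.0227
-> [0.4682, -0.0763, 0.0935] 92.6 [-1.000e-04  9.000e-04  1.296e-01] [-0.0001 -0.     -0.0025]
```

View pics/w11.png

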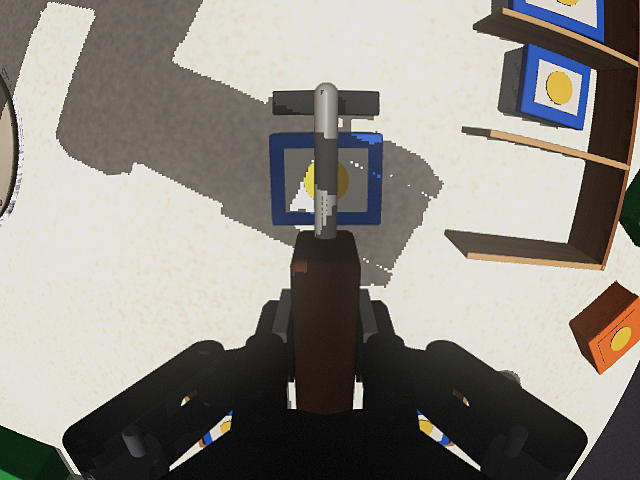

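The foot at (326,102) is beyond and centred on the tub at (326,178), so I'm lowering it.

Request:
{"method": "jog_arm", "body": {
  "deltas": [0,0.001,0.03,0,0,-0.0025,1,0,0.001,0.06,0,0,-0.0025,1,0,0.001,0.085,0,0,-0.0025,1,0,0.001,0.105,0,0,-0.0025,1,0,0.001,0.118,0,0,-0.0025,1,0,0.001,0.126,0,0,-0.0025,1,0,0.001,0.1296,0,0,-0.0025,1,0,0.001,0.1296,0,0,-0.0025,1,0,0.001,0.1296,0,0,-0.0025,1]
}}

```text
time_s: 13.27
position: [0.4684, -0.0764, 0.0941]
tool_rot: [[-0.047, 0.999, 0.001], [0.999, 0.047, -0.0], [-0.0, 0.001, -1.0]]
ft_force: [0.0, -0.6, -2.0]
grip_width: 0.0229
```

Run:
```python
from h import *
s,im=shot('wrist','w12');lid(im,s,zone=(200,60,440,330))
# final foot: bay + 43mm along tray y
th=np.radians(2.6);y=np.array([-np.sin(th),np.cos(th)])
for k in(.043,.053,.073):
    f=np.array([.4802,-.3212])+y*k
    t=f-(Rd(92.6)@[.0896,.002,0])[:2];delta([*np.round(t,4),.0935],92.6)
```

```text
lid [468.1 -44.2] [86.2 72.4] 2.53
t 13.32 pos [ 0.4685 -0.0764  0.0942] yaw 92.68 F [ 0.4  0.2 -1.7] T [ 0.05  0.01 -0.05] q [-24.  23.  98.   0.  58. -26.] grip 0.0226
-> [np.float64(0.4803), np.float64(-0.3678), 0.0935] 92.6 [-0.3888 -0.0024  0.0012] [0.0004 0.0002 0.0004]
t 13.32 pos [ 0.4685 -0.0764  0.0942] yaw 92.68 F [ 0.4  0.2 -1.7] T [ 0.05  0.01 -0.05] q [-24.  23.  98.   0.  58. -26.] grip 0.0226
-> [np.float64(0.4799), np.float64(-0.3579), 0.0935] 92.6 [-0.3756 -0.0023  0.0012] [0.0004 0.0002 0.0004]
t 13.32 pos [ 0.4685 -0.0764  0.0942] yaw 92.68 F [ 0.4  0.2 -1.7] T [ 0.05  0.01 -0.05] q [-24.  23.  98.   0.  58. -26.] grip 0.0226
-> [np.float64(0.479), np.float64(-0.3379), 0.0935] 92.6 [-0.3489 -0.0023  0.0012] [0.0004 0.0002 0.0004]
```

View pics/w12.png

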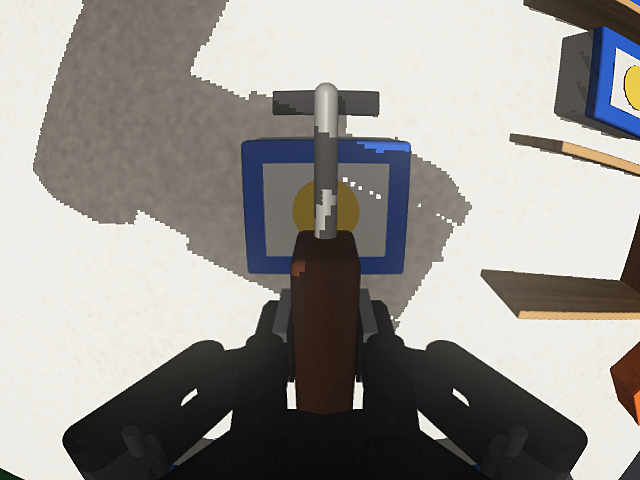

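Request:
{"method": "jog_arm", "body": {
  "deltas": [-0.01,0,0.001,0,0,0,1,-0.016,0,0.001,0,0,0,1,-0.021,0,0.001,0,0,0,1,-0.03,0,0.001,0,0,0,1,-0.042,0,0.001,0,0,0,1,-0.055,0,0.001,0,0,0,1,-0.069,-0.0004,0.001,0,0,0,1,-0.083,-0.0005,0.001,0,0,0,1,-0.097,-0.0006,0.001,0,0,0,1,-0.11,-0.0007,0.001,0,0,0,1,-0.121,-0.0008,0.001,0,0,0,1,-0.128,-0.0008,0.001,0,0,0,1]
}}

```text
time_s: 14.32
position: [0.4721, -0.1735, 0.0928]
tool_rot: [[-0.046, 0.999, 0.0], [0.999, 0.046, -0.0], [-0.0, 0.0, -1.0]]
ft_force: [0.3, 0.2, -2.2]
grip_width: 0.0229
```

Run:
```python
from h import *
s,im=shot('wrist','w13');lid(im,s,zone=(200,100,440,300))
delta([.4803,-.3678,.0935],92.6)
```

```text
lid [ 471.1 -128. ] [86.1 72.3] 2.38
t 14.37 pos [ 0.4722 -0.174   0.0928] yaw 92.64 F [ 0.2 -1.2 -0.6] T [-0.05 -0.04 -0.04] q [-34.  26.  94.  -0.  60. -36.] grip 0.0229
-> [0.4803, -0.3678, 0.0935] 92.6 [-0.2587 -0.0011 -0.0007] [0.0001 0.0002 0.0002]
```

View pics/w13.png

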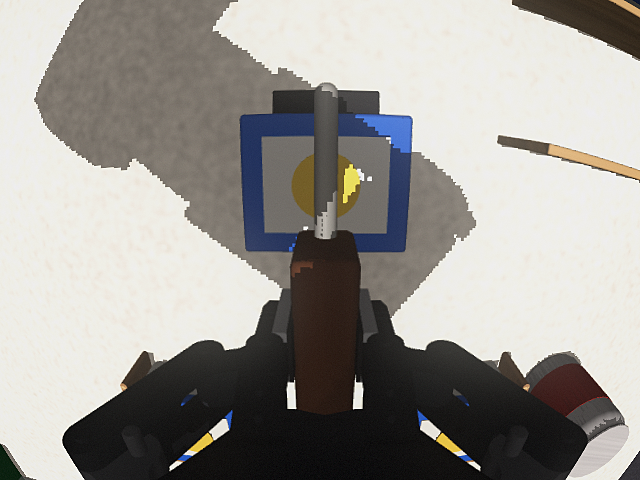

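Request:
{"method": "jog_arm", "body": {
  "deltas": [-0.006,0,0,0,0,0,1,-0.014,0,0,0,0,0,1,-0.024,0,0,0,0,0,1,-0.036,0,0,0,0,0,1,-0.048,0,0,0,0,0,1,-0.06,0,0,0,0,0,1,-0.072,-0.0002,0,0,0,0,1,-0.084,-0.0003,0,0,0,0,1,-0.096,-0.0004,0,0,0,0,1,-0.108,-0.0004,0,0,0,0,1,-0.118,-0.0005,0,0,0,0,1,-0.124,-0.0005,0,0,0,0,1]
}}

```text
time_s: 15.37
position: [0.4761, -0.2663, 0.0928]
tool_rot: [[-0.046, 0.999, 0.0], [0.999, 0.046, -0.0], [-0.0, 0.0, -1.0]]
ft_force: [-0.1, 0.1, -1.6]
grip_width: 0.0228
```

Run:
```python
from h import *
s,im=shot('wrist','w14');lid(im,s,zone=(200,100,440,258))
s,im=shot('top','t14')
s,im=shot('scene','s14')
cv2.imwrite("pics/s14c.png",cv2.resize(im[200:370,100:300],None,fx=3.4,fy=3.4,interpolation=cv2.INTER_CUBIC)[:,:,::-1])
delta([.4803,-.3678,.0935],92.6)
```

```text
lid [ 475.1 -220.7] [86.2 72.3] 2.48
t 15.52 pos [ 0.476  -0.2654  0.0928] yaw 92.68 F [-0.1  1.2 -1.7] T [-0.01  0.09  0.04] q [-42.  29.  87.  -0.  64. -44.] grip 0.0224
-> [0.4803, -0.3678, 0.0935] 92.6 [-0.1367 -0.0006 -0.0009] [-0.      0.0001  0.0004]
```

View pics/w14.png

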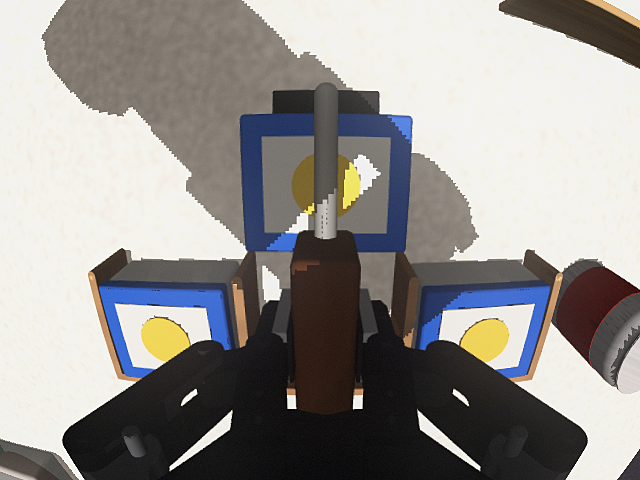

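View pics/s14c.png

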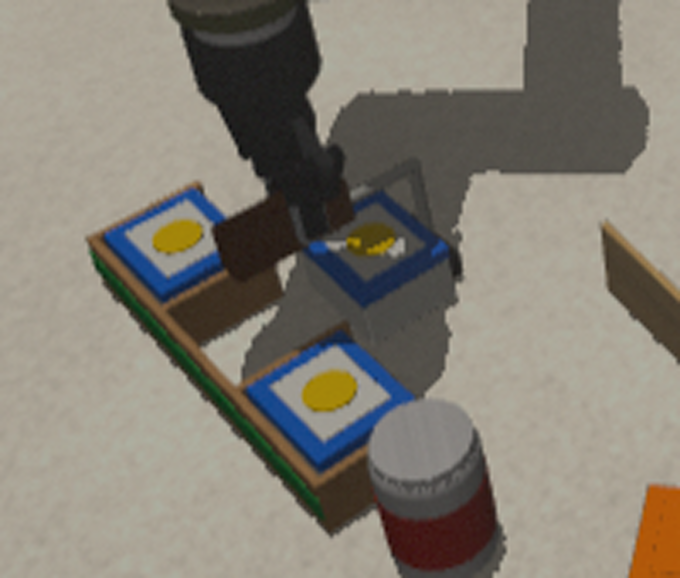

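View pics/t14.png

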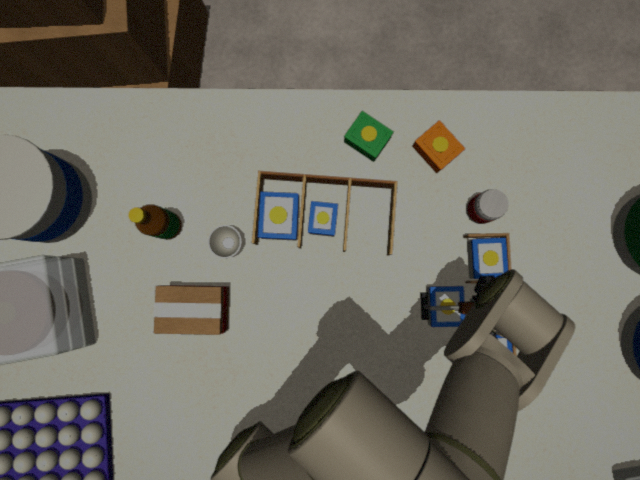

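Run:
```python
from h import *
im=cv2.imread("pics/w14.png");cv2.imwrite("pics/w14c.png",cv2.resize(im[225:400,215:435],None,fx=3.4,fy=3.4,interpolation=cv2.INTER_CUBIC))
```

```text
(no output)
```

View pics/w14c.png

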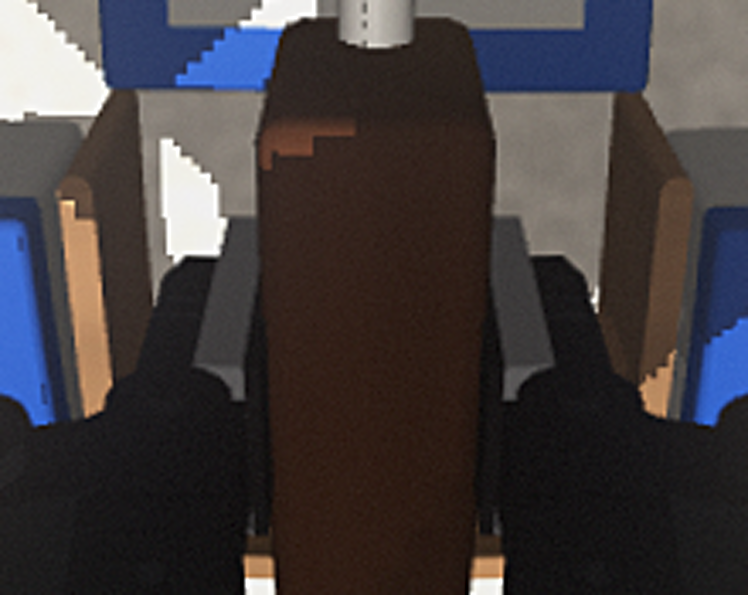

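The tub is centred on the opening: the divider tops are at crop x=92 and 665, and the lid edges at 105 and 648. I'm sliding it in.

Request:
{"method": "jog_arm", "body": {
  "deltas": [-0.006,0,0,0,0,0,1,-0.014,0,0,0,0,0,1,-0.024,0,0,0,0,0,1,-0.035,0,0,0,0,0,1,-0.046,-0.0001,0,0,0,0,1,-0.057,-0.0002,0,0,0,0,1,-0.068,-0.0002,0,0,0,0,1,-0.079,-0.0003,0,0,0,0,1,-0.09,-0.0004,0,0,0,0,1,-0.101,-0.0004,0,0,0,0,1,-0.111,-0.0005,0,0,0,0,1,-0.12,-0.0005,0,0,0,0,1]
}}

```text
time_s: 16.52
position: [0.4799, -0.3559, 0.0928]
tool_rot: [[-0.047, 0.999, -0.0], [0.999, 0.047, 0.0], [0.0, -0.0, -1.0]]
ft_force: [0.7, 1.1, -1.0]
grip_width: 0.0227
```

Run:
```python
from h import *
s,im=shot('wrist','w15');lid(im,s,zone=(235,100,415,258))
delta([.4803,-.3678,.0935],92.6)
```

```text
lid [ 479.  -310.3] [86.2 72.4] 2.42
t 16.57 pos [ 0.4799 -0.3571  0.0929] yaw 92.65 F [ 0.4 -0.8 -0.9] T [-0.12  0.06  0.05] q [-48.  34.  78.  -0.  68. -51.] grip 0.0229
-> [0.4803, -0.3678, 0.0935] 92.6 [-0.0143 -0.0001 -0.0008] [0.0001 0.0004 0.0003]
```

View pics/w15.png

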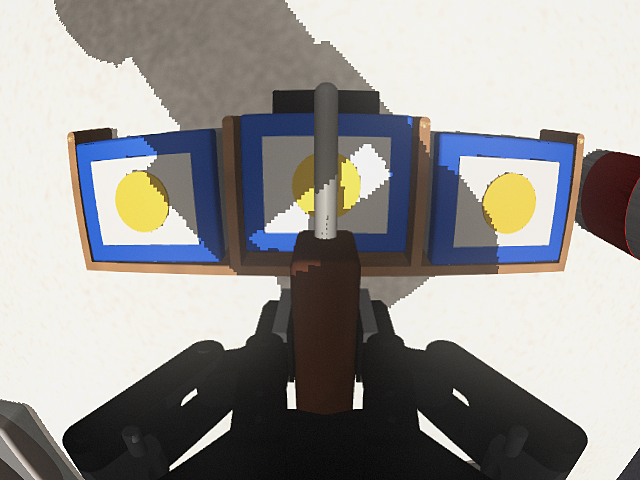

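Request:
{"method": "jog_arm", "body": {
  "deltas": [-0.003,0,0,0,0,0,1,-0.006,0,0,0,0,0,1,-0.009,0,0,0,0,0,1,-0.011,0,0,0,0,0,1,-0.012,0,0,0,0,0,1,-0.013,0,0,0,0,0,1,-0.0135,0,0,0,0,0,1,-0.0135,0,0,0,0,0,1]
}}

```text
time_s: 17.23
position: [0.4804, -0.3652, 0.0929]
tool_rot: [[-0.047, 0.999, 0.0], [0.999, 0.047, -0.0], [-0.0, 0.0, -1.0]]
ft_force: [-0.7, 0.7, -1.8]
grip_width: 0.0225
```

Request:
{"method": "jog_arm", "body": {
  "deltas": [-0.0007,0,0,0,0,0,1,-0.0013,0,0,0,0,0,1,-0.0013,0,0,0,0,0,1]
}}

```text
time_s: 17.48
position: [0.4804, -0.3662, 0.0929]
tool_rot: [[-0.047, 0.999, 0.0], [0.999, 0.047, -0.0], [-0.0, 0.0, -1.0]]
ft_force: [0.5, 0.4, -2.1]
grip_width: 0.0226
```

Run:
```python
from h import *
s,im=shot('wrist','w16');lid(im,s,zone=(235,100,415,262))
cv2.imwrite("pics/w16c.png",cv2.resize(im[75:290,200:450],None,fx=3,fy=3,interpolation=cv2.INTER_CUBIC)[:,:,::-1])
delta([.4803,-.3678,.0935],92.6)
```

```text
lid [ 479.6 -320.6] [86.3 72.4] 2.41
t 17.53 pos [ 0.4804 -0.3662  0.0929] yaw 92.69 F [ 0.5  0.7 -1.8] T [ 0.04  0.04 -0.06] q [-49.  34.  77.  -0.  69. -51.] grip 0.0228
-> [0.4803, -0.3678, 0.0935] 92.6 [-0.0022 -0.0002 -0.0008] [0.     0.     0.0005]
```

View pics/w16c.png

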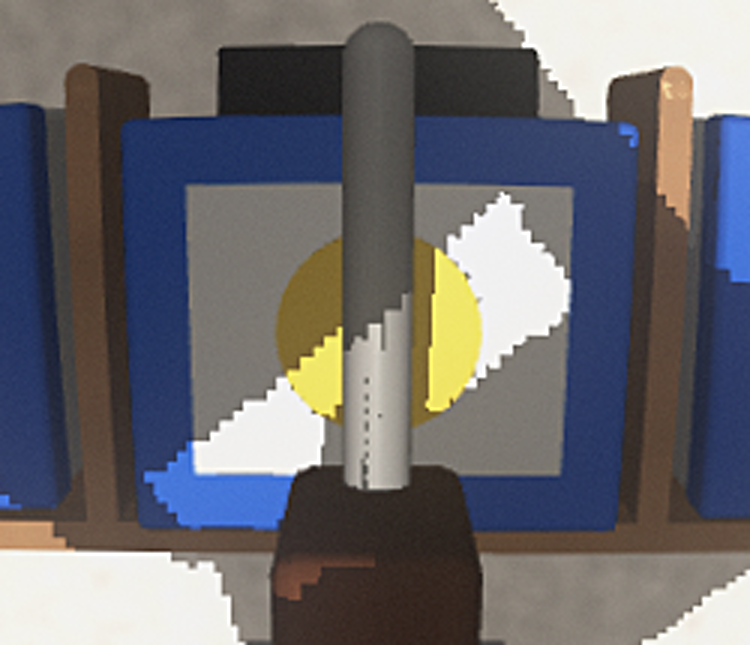

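Request:
{"method": "jog_arm", "body": {
  "deltas": [-0.0007,0,0,0,0,0,1,-0.0014,0,0,0,0,0,1,-0.0014,0,0,0,0,0,1]
}}

```text
time_s: 17.78
position: [0.4803, -0.3667, 0.0926]
tool_rot: [[-0.047, 0.999, -0.0], [0.999, 0.047, 0.001], [0.001, -0.0, -1.0]]
ft_force: [-0.3, 2.9, -1.6]
grip_width: 0.0225
```

Request:
{"method": "jog_arm", "body": {
  "deltas": [-0.0007,0,0,0,0,0,1,-0.0014,0,0,0,0,0,1,-0.0014,0,0,0,0,0,1]
}}

```text
time_s: 18.03
position: [0.4804, -0.3671, 0.0923]
tool_rot: [[-0.047, 0.999, -0.001], [0.999, 0.047, 0.003], [0.003, -0.001, -1.0]]
ft_force: [-0.0, 5.5, -3.3]
grip_width: 0.0226
```

Request:
{"method": "jog_arm", "body": {
  "deltas": [-0.0014,0,0,0,0,0,1,-0.002,0,0,0,0,0,1,-0.002,0,0,0,0,0,1]
}}

```text
time_s: 18.28
position: [0.4803, -0.3676, 0.0919]
tool_rot: [[-0.047, 0.999, -0.001], [0.999, 0.047, 0.005], [0.005, -0.001, -1.0]]
ft_force: [1.3, 9.7, -4.3]
grip_width: 0.0229
```

Run:
```python
from h import *
s,im=shot('wrist','w17');lid(im,s,zone=(235,100,415,262))
cv2.imwrite("pics/w17c.png",cv2.resize(im[75:290,200:450],None,fx=3,fy=3,interpolation=cv2.INTER_CUBIC)[:,:,::-1])
delta([.4803,-.3678,.0935],92.6)
```

```text
lid [ 479.5 -321.1] [86.2 72.2] 2.52
t 18.33 pos [ 0.4804 -0.3676  0.0919] yaw 92.71 F [ 2.9  8.9 -3.8] T [ 1.98 -0.27  0.06] q [-49.  35.  77.   0.  69. -51.] grip 0.0224
-> [0.4803, -0.3678, 0.0935] 92.6 [-0.0003 -0.0001 -0.0021] [-0.0004 -0.0017  0.0006]
```

View pics/w17c.png

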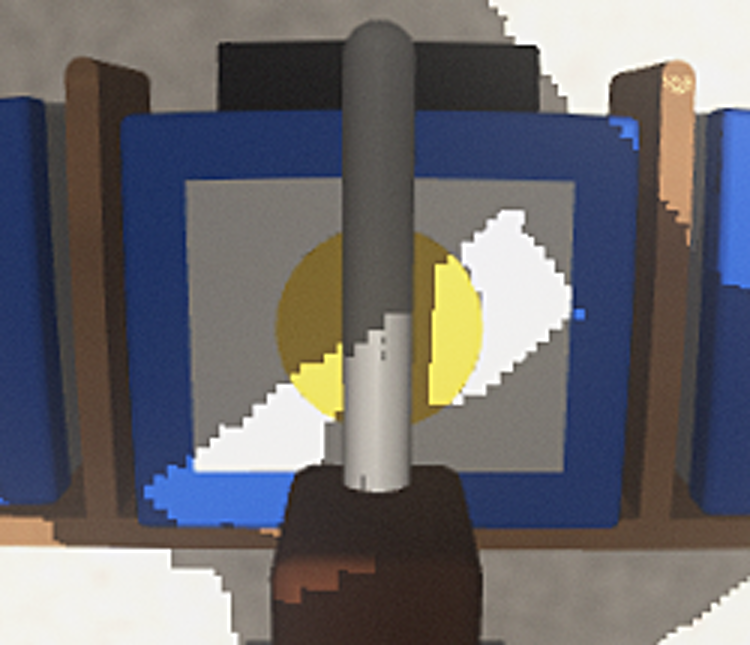

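Force rises against the back, about 9 N. The lid centre is at (479.5,-321.1), against a computed bay of (480.2,-321.2). I'm backing off and lifting.

Request:
{"method": "jog_arm", "body": {
  "deltas": [0.006,0,0,0,0,0,1,0.016,0,0,0,0,0,1,0.028,0,0,0,0,0,1,0.03,0,-0.01,0,0,0,1,0.03,0,-0.04,0,0,0,1,0.03,0,-0.08,0,0,0,1,0.03,0,-0.12,0,0,0,1,0.03,0,-0.16,0,0,0,1,0.03,0,-0.17,0,0,0,1,0.03,0,-0.17,0,0,0,1]
}}

```text
time_s: 19.17
position: [0.4801, -0.3478, 0.2234]
tool_rot: [[-0.047, 0.999, 0.004], [0.999, 0.047, -0.005], [-0.005, 0.004, -1.0]]
ft_force: [-0.4, 0.3, -2.4]
grip_width: 0.0226
```

Run:
```python
from h import *
s,im=shot('wrist','w18');lid(im,s,zone=(255,100,405,262))
delta([.4776,.363,.22],91)
```

```text
lid [ 484.1 -320.4] [132.9  74.2] 4.19
t 19.22 pos [ 0.4795 -0.3472  0.221 ] yaw 92.7 F [ 0.3  1.  -2.7] T [-0.06  0.   -0.04] q [-47.  26.  68.  -0.  85. -50.] grip 0.0227
-> [0.4776, 0.363, 0.22] 91 [ 9.46e-01  4.20e-02 -1.00e-04] [0.0004 0.0005 0.0094]
```

View pics/w18.png

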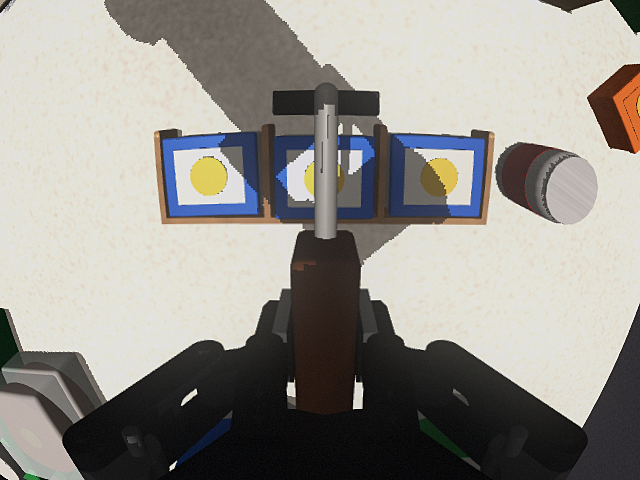

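The tub sits in the middle place at (325,178) with its neighbours undisturbed, and the foot's place in the grip hasn't shifted. I'm carrying the hook back.

Request:
{"method": "jog_arm", "body": {
  "deltas": [0.3,0.013,0,0,0,0.004,1,0.6,0.026,0,0,0,0.006,1,0.6,0.026,0,0,0,0.006,1,0.6,0.026,0,0,0,0.006,1,0.6,0.026,0,0,0,0.006,1,0.6,0.026,0,0,0,0.006,1,0.6,0.026,0,0,0,0.006,1,0.6,0.026,0,0,0,0.006,1,0.6,0.026,0,0,0,0.006,1,0.6,0.026,0,0,0,0.006,1,0.6,0.026,0,0,0,0.006,1,0.6,0.026,0,0,0,0.006,1]
}}

```text
time_s: 20.22
position: [0.4762, 0.1081, 0.2187]
tool_rot: [[-0.034, 0.999, -0.003], [0.999, 0.034, 0.002], [0.002, -0.003, -1.0]]
ft_force: [-0.4, -0.1, -2.2]
grip_width: 0.0226
```

Run:
```python
from h import *
delta([.4776,.363,.18],91)
```

```text
t 20.22 pos [0.4762 0.1081 0.2187] yaw 91.93 F [-0.4 -0.1 -2.2] T [-0.06  0.02 -0.03] q [-1. 16. 85.  0. 79. -3.] grip 0.0226
-> [0.4776, 0.363, 0.18] 91 [0.3395 0.0135 0.0521] [-0.0011 -0.0005  0.0052]
```

Request:
{"method": "jog_arm", "body": {
  "deltas": [0.339,0.0135,0,0,0,0.0052,1,0.339,0.0135,0,0,0,0.0052,1,0.339,0.0135,0,0,0,0.0052,1,0.339,0.0135,0,0,0,0.0052,1,0.339,0.0135,0,0,0,0.0052,1,0.339,0.0135,0,0,0,0.0052,1,0.339,0.0135,0,0,0,0.0052,1,0.339,0.0135,0,0,0,0.0052,1,0.339,0.0135,0,0,0,0.0052,1,0.339,0.0135,0,0,0,0.0052,1]
}}

```text
time_s: 21.05
position: [0.4809, 0.3562, 0.2196]
tool_rot: [[-0.01, 1.0, -0.001], [1.0, 0.01, -0.001], [-0.001, -0.001, -1.0]]
ft_force: [-0.9, -0.4, -0.7]
grip_width: 0.0228
```

Run:
```python
from h import *
s,im=shot('wrist','w19')
delta([.4776,.363,.106],91)
```

```text
t 21.1 pos [0.481  0.3561 0.22  ] yaw 90.57 F [-0.1 -0.  -0.9] T [-0.03  0.02  0.03] q [25. 27. 67. -0. 86. 25.] grip 0.0229
-> [0.4776, 0.363, 0.106] 91 [ 0.0094 -0.0043  0.1519] [-0.0003  0.0002 -0.0024]
```

View pics/w19.png

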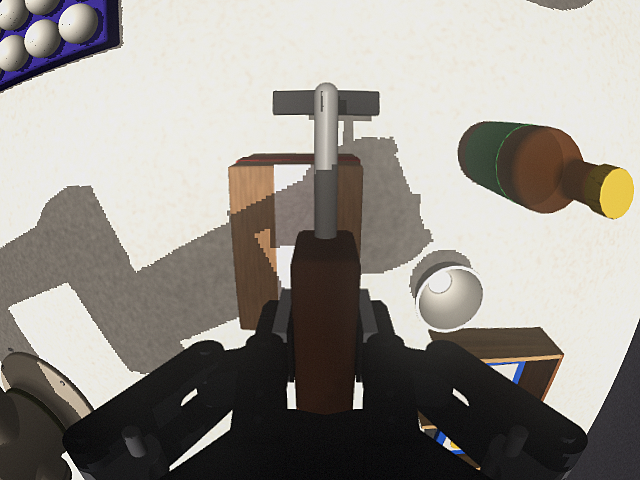

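Request:
{"method": "jog_arm", "body": {
  "deltas": [0.0094,-0.0043,0.01,0,0,-0.0024,1,0.0094,-0.0043,0.035,0,0,-0.0024,1,0.0094,-0.0043,0.065,0,0,-0.0024,1,0.0094,-0.0043,0.095,0,0,-0.0024,1,0.0094,-0.0043,0.12,0,0,-0.0024,1,0.0094,-0.0043,0.135,0,0,-0.0024,1,0.0094,-0.0043,0.145,0,0,-0.0024,1,0.0094,-0.0043,0.152,0,0,-0.0024,1,0.0094,-0.0043,0.152,0,0,-0.0024,1,0.0094,-0.0043,0.152,0,0,-0.0024,1]
}}

```text
time_s: 21.93
position: [0.4777, 0.3646, 0.1068]
tool_rot: [[-0.019, 1.0, 0.001], [1.0, 0.019, 0.0], [0.0, 0.001, -1.0]]
ft_force: [-0.7, -0.5, -1.5]
grip_width: 0.023
```

Request:
{"method": "jog_arm", "body": {
  "deltas": [0,0,0.001,0,0,0,1,0,0,0.002,0,0,0,1,0,0,0.0027,0,0,0,1,0,0,0.0027,0,0,0,1]
}}

```text
time_s: 22.27
position: [0.4775, 0.3647, 0.1045]
tool_rot: [[-0.019, 1.0, 0.0], [1.0, 0.019, 0.0], [0.0, 0.0, -1.0]]
ft_force: [-1.0, 0.3, -0.1]
grip_width: 0.0225
```

Run:
```python
from h import *
delta([.4776,.363,.103],91)
```

```text
t 22.27 pos [0.4775 0.3647 0.1045] yaw 91.11 F [-1.   0.3 -0.1] T [ 0.02  0.02 -0.02] q [26. 33. 77. -0. 70. 25.] grip 0.0225
-> [0.4776, 0.363, 0.103] 91 [-0.0022  0.      0.002 ] [ 0.0001 -0.      0.0006]
```

Request:
{"method": "jog_arm", "body": {
  "deltas": [0,0,0.0008,0,0,0,1,0,0,0.0016,0,0,0,1,0,0,0.0016,0,0,0,1]
}}

```text
time_s: 22.52
position: [0.4775, 0.3646, 0.103]
tool_rot: [[-0.019, 1.0, -0.0], [1.0, 0.019, -0.0], [-0.0, -0.0, -1.0]]
ft_force: [-0.5, -0.3, -1.5]
grip_width: 0.0229
```

Request:
{"method": "jog_arm", "body": {
  "deltas": [0,0,0.0008,0,0,0,1,0,0,0.0014,0,0,0,1,0,0,0.0014,0,0,0,1]
}}

```text
time_s: 22.77
position: [0.4775, 0.3646, 0.103]
tool_rot: [[-0.019, 1.0, 0.001], [1.0, 0.019, 0.0], [0.0, 0.001, -1.0]]
ft_force: [-3.0, -1.2, 6.1]
grip_width: 0.0227
```

The handle is touching the carton at 6 N, so I'm opening the gripper gently.

Request:
{"method": "jog_arm", "body": {
  "deltas": [0,0,0,0,0,0,0.5,0,0,0,0,0,0,0.3,0,0,0,0,0,0,0,0,0,0,0,0,0,-0.4,0,0,0,0,0,0,-0.8,0,0,0,0,0,0,-1,0,0,0,0,0,0,-1,0,0,0,0,0,0,-1,0,0,0,0,0,0,-1],
  "grip_force": 20
}}

```text
time_s: 23.52
position: [0.4775, 0.3646, 0.1021]
tool_rot: [[-0.019, 1.0, 0.0], [1.0, 0.019, 0.0], [0.0, 0.0, -1.0]]
ft_force: [-0.3, 0.3, 0.5]
grip_width: 0.0853
```

Run:
```python
from h import *
shot('wrist','w20')
delta([.4776,.363,.3],91)
```

```text
t 23.57 pos [0.4775 0.3646 0.1021] yaw 91.11 F [ 0.1  0.2 -0.3] T [-0.01 -0.06 -0.01] q [26. 33. 77. -0. 70. 25.] grip 0.0853
-> [0.4776, 0.363, 0.3] 91 [-2.200e-03  1.000e-04 -2.639e-01] [-0.      0.      0.0006]
```

View pics/w20.png

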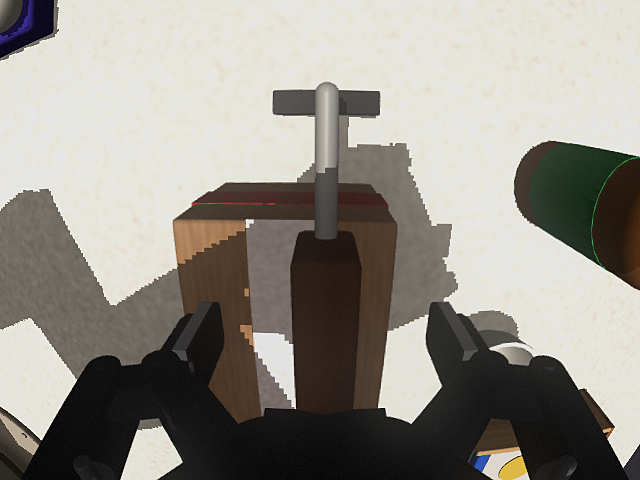

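The hook rests on the carton at (325,320) and is clear of the open pads. I'm lifting straight up, then moving aside for the final checks.

Request:
{"method": "jog_arm", "body": {
  "deltas": [0,0,-0.02,0,0,0,-1,0,0,-0.05,0,0,0,-1,0,0,-0.1,0,0,0,-1,0,0,-0.15,0,0,0,-1,0,0,-0.2,0,0,0,-1,0,0,-0.25,0,0,0,-1,0,0,-0.264,0,0,0,-1,-0.08,0.05,-0.264,0,0,0,-1,-0.08,0.05,-0.264,0,0,0,-1,-0.08,0.05,-0.264,0,0,0,-1,-0.08,0.05,-0.264,0,0,0,-1]
}}

```text
time_s: 24.48
position: [0.5167, 0.3043, 0.2999]
tool_rot: [[-0.017, 1.0, -0.0], [1.0, 0.017, 0.0], [0.0, -0.0, -1.0]]
ft_force: [-0.8, 0.5, 0.2]
grip_width: 0.0855
```

Run:
```python
from h import *
shot('wrist','w21')
s,im=shot('scene','s21')
delta([.42,-.26,.32],91)
```

```text
t 24.58 pos [0.5158 0.3058 0.3001] yaw 91.12 F [ 0.6  0.9 -0.2] T [ 0.01  0.01 -0.01] q [19. 25. 58.  0. 97. 18.] grip 0.0856
-> [0.42, -0.26, 0.32] 91 [-0.7517 -0.1425 -0.0267] [-0.0001 -0.0001  0.0007]
```

View pics/w21.png

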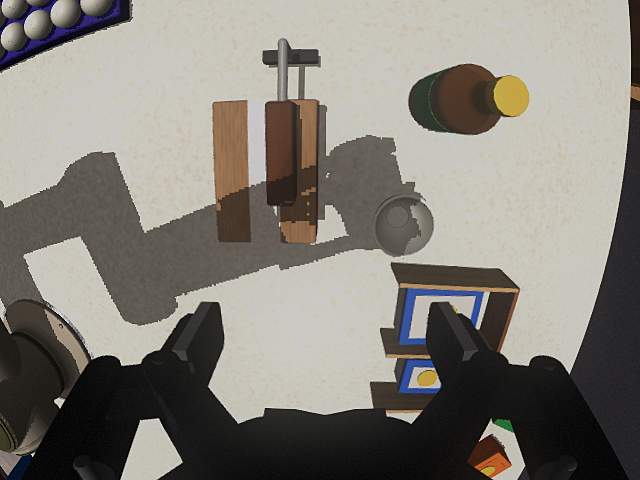

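View pics/s21.png

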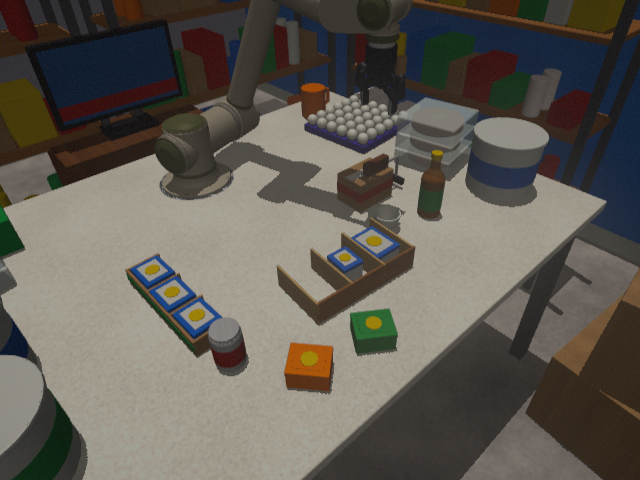

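The hook lies flat on the carton, foot over the edge, at (283,120). The tray is full. One last wrist view over the tray will confirm the seating.

Request:
{"method": "jog_arm", "body": {
  "deltas": [-0.75,-0.1,-0.02,0,0,0,-1,-0.75,-0.1,-0.02,0,0,0,-1,-0.75,-0.1,-0.02,0,0,0,-1,-0.75,-0.1,-0.02,0,0,0,-1,-0.75,-0.1,-0.02,0,0,0,-1,-0.75,-0.1,-0.02,0,0,0,-1,-0.75,-0.1,-0.02,0,0,0,-1,-0.75,-0.1,-0.02,0,0,0,-1,-0.75,-0.1,-0.02,0,0,0,-1,-0.75,-0.1,-0.02,0,0,0,-1,-0.75,-0.1,-0.02,0,0,0,-1,-0.75,-0.1,-0.02,0,0,0,-1]
}}

```text
time_s: 25.58
position: [0.4593, -0.1921, 0.3137]
tool_rot: [[-0.021, 1.0, 0.001], [1.0, 0.021, -0.0], [-0.0, 0.001, -1.0]]
ft_force: [1.1, 0.2, -0.6]
grip_width: 0.0857
```

Request:
{"method": "jog_arm", "body": {
  "deltas": [-0.1,0,0,0,0,0,-1,-0.1,0,0,0,0,0,-1,-0.1,0,0,0,0,0,-1,-0.1,0,0,0,0,0,-1,-0.1,0,0,0,0,0,-1]
}}

```text
time_s: 26.0
position: [0.4614, -0.2651, 0.3133]
tool_rot: [[-0.02, 1.0, -0.0], [1.0, 0.02, 0.0], [0.0, 0.0, -1.0]]
ft_force: [0.5, 0.5, 0.3]
grip_width: 0.0855
```

Run:
```python
from h import *
s,im=shot('wrist','w22')
m=blue(im);cs,_=cv2.findContours(m,cv2.RETR_EXTERNAL,cv2.CHAIN_APPROX_NONE)
for c in cs:
    if cv2.contourArea(c)<800:continue
    P=np.array([onz(wray(u,s),.05)[:2] for u in c[:,0]])
    r=cv2.minAreaRect((P*1000).astype(np.float32));print(cv2.boundingRect(c),np.round(r[0],1),np.round(r[1],1),round(r[2],1))
s,im=shot('top','t22')
delta([.42,-.26,.32],91)
```

```text
(300, 207, 76, 60) [ 479.6 -321.1] [86.4 71.3] 2.7
(213, 205, 77, 61) [ 377.9 -321.5] [86.6 72.8] 3.1
(388, 203, 73, 60) [ 580.6 -313.1] [86.7 72.5] 3.1
t 26.1 pos [ 0.4615 -0.2647  0.3136] yaw 91.23 F [ 0.3 -0.2  0.8] T [0.02 0.   0.03] q [-43.  17.  68.   0.  95. -44.] grip 0.0855
-> [0.42, -0.26, 0.32] 91 [ 0.0075 -0.0552 -0.0085] [0.0001 0.     0.0013]
```

View pics/w22.png

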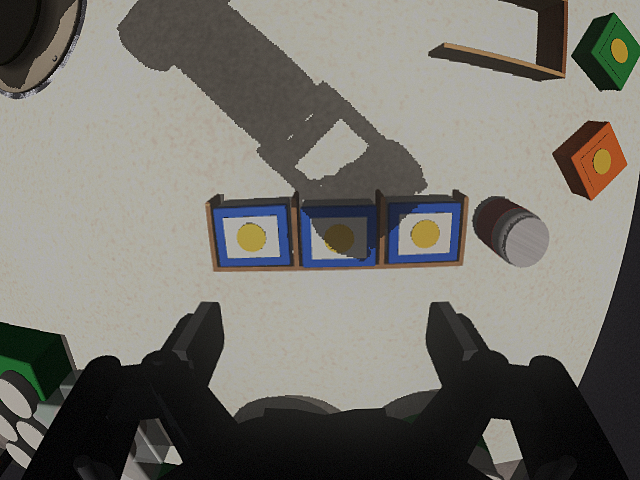

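View pics/t22.png

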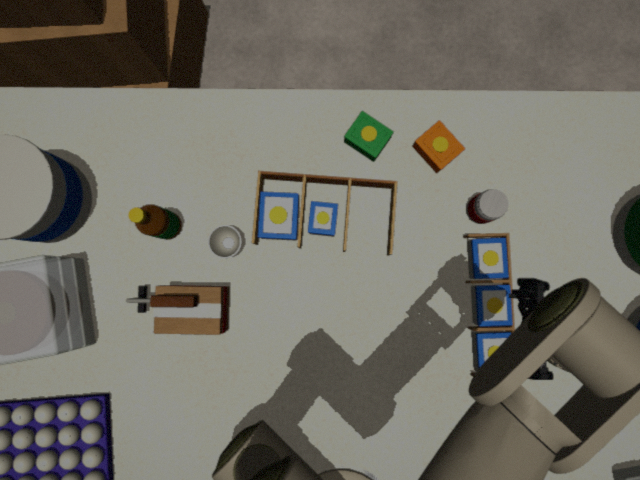

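```bash
python3 -c "
from rig import close_job
print(close_job())"
```

```text
the job is handed in; nothing more can be done
None
```

The medium tub is fully home in the middle place of the tray, and the hook is back flat on its carton. I handed the job in at about 26 s of the 72 s allowed.

**What I did:** I picked the right-lane tub, which measured 86 x 72 mm like its neighbours. I gripped the hook by its handle, lowered the foot behind the tub and pulled it straight out of the rack. Then I moved the foot to the tub's far side and slid it into the empty place until it pressed against the back at about 9 N. The gripper never touched the tub.

**Last checks:**
- **Tub:** its centre is at (479.6, -321.1) mm and turned 2.7°. I had computed (480.2, -321.2) mm and 2.6° for the place, so it agrees within 1 mm.
- **Neighbours:** they moved no more than about 0.1 mm, and the other goods look unmoved in the pictures. The neighbours stand about 4 mm forward of fully home, as I found them, so the new tub sits slightly deeper.
- **Hook:** it lies flat on the carton with its foot over the edge, about 2 mm or less from where it started.
- **Disagreement:** the fixed scene camera placed things up to about 7 mm off from the wrist camera. I relied on the wrist camera, whose views agreed with each other within about 1 mm.

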